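Load the sanitising lamp's turntable and start the cycle

TASK

Give the washed things their sanitising cycle: swing the lamp arm right clear of the lazy Susan, move everything that stands or lies on the grey draining mat onto the lazy Susan (the brush with the long handle lying down, the rest upright on their own bases, nothing hanging over the edge or on top of another), and swing the lamp back so that its head is centred over the lazy Susan. Then press the start button on the lamp's base fully down and let it come up again, with everything still in place under the lamp; leave all the other things in the cubby where they are.

Things in the scene. Friction and masses are not known exactly. Their poses are not given: they have to be found in the camera images.
- platter_top (a point): centre of the top face of the lazy Susan's round white platter: a flat disc 320 mm across and 14 mm thick, its top 36 mm above the table; it spins freely about its vertical axis, and its place varies
- platter (a joint): turn of the platter (rad, any value), anticlockwise from above positive; nearly free: about 6 mN m of friction
- lamp_post (a point): top of the sanitising lamp's upright chrome post (24 mm thick), on the vertical hinge axis of the swing arm, 236 mm above the table. The lamp stands at the far left of the lazy Susan
- lamp_arm (a joint): swing of the lamp arm about the post (rad), range -0.6 to 1.45, growing as the arm swings clockwise seen from above, that is from over the lazy Susan towards the robot's left. It is parked clear towards growing values; the value at which the head is over the platter varies with how the lamp stands. Stays where it is left (0.25 N m of friction, so about 1 N at the head)
- lamp_head (a point): centre of the underside of the lamp's round white head (180 mm across, 40 mm high), 198 mm above the table, 328 mm from the hinge axis; a chrome tube 16 mm thick, its axis 252 mm above the table, joins it to the post. The post stands as far from the platter's centre (to within about 8 mm), so that the head passes over that centre
- lamp_knob (a point): grip point on the upright black round knob on top of the lamp's head: 28 mm in diameter, 46 mm tall from 262 to 308 mm above the table, this point on its axis at 288 mm, straight above lamp_head; pinch it from above to swing the arm
- start (a joint): travel of the start button (m), 0 = up, 0.006 = fully down; 5 N of spring force when fully down
- start_top (a point): centre of the top face of the round white start button (32 mm across), facing up 48 mm above the table, on the lamp's white base (240 x 150 mm, 30 mm high), 130 mm from the post; the lamp arm, when parked, can hang over it
- mat: grey rubber draining mat, 300 x 230 x 6 mm, lying on the table on the robot's right; origin at the centre of its underside, x along its long side. The washed things stand on it (top 6 mm above the table); three to five of the five are there, the others are absent
- plunger: washed small hard silicone plunger cup, grey, round, 80 mm tall; foot 66 mm across (14 mm high), then stepping in to a round stem 27 mm across from 46 to 80 mm height, to be gripped from above. Origin at the centre of its underside, z up. 120 g
- palm_brush: washed round wooden palm brush, 82 mm tall; 66 mm across below 44 mm, with a round knob 34 mm across from 54 to 82 mm height, to be gripped from above. Origin at the centre of its underside (the bristles), z up. 110 g
- bottle: washed empty refill bottle, white with a grey screwed-on cap, round, 116 mm tall; body 58 mm across up to 74 mm height, cap 32 mm across from 86 to 116 mm height. Origin at the centre of its underside, z up. 160 g
- jar: washed round glass jar with a fixed steel lid, 92 mm tall; glass 66 mm across up to 58 mm, lid 62 mm across up to 68 mm, round lid knob 28 mm across from 68 to 92 mm height. Origin at the centre of its underside, z up. 220 g
- tap_brush: washed chrome tap brush lying down, 176 mm long along its x axis; round handle 17 mm thick with its axis 12 mm up, square end piece (24 mm wide, 24 mm high) at -x, bristle head (34 mm wide, 24 mm high, bristles down) from x = 42 to 88 mm. Origin in the middle of its length, at the underside, z up. 100 g
- tap_brush_ball (a point): tip of the tap brush's plain square end, 88 mm from its origin along -x, on the handle's axis (12 mm above what it lies on, or some 15 mm if it has rolled onto its side, which does no harm)
- tap_brush_head (a point): tip of the tap brush's bristle head, 88 mm from its origin along +x, on the handle's axis
- pumice: grey pumice block 85 x 52 x 34 mm on the table beside the mat; leave it. Origin at the centre of its underside
- spray: trigger spray bottle, 72 mm across, 190 mm tall, beyond the mat; leave it. Origin at the centre of its underside
- tub: tub of tablets, 84 mm across, 95 mm tall, at the robot's left; leave it. Origin at the centre of its underside
- refill_full: full refill bottle, 72 mm across, 170 mm tall, at the back; leave it. Origin at the centre of its underside
- soap_box: carton 100 x 65 x 45 mm at the far left; leave it. Origin at the centre of its underside
There are look-alikes about, which are no part of the job. Leave any purple look-alike of the plunger alone.

How it is judged:
By the outcome, as a careful person would: the job done as asked, in the order asked, and still so for the second after the job is handed in, with the robot touching nothing.
Of plunger, palm_brush, bottle, jar, tap_brush only 3 to 5 are there at a start; the rules pass over those that are not, and their reading is None.
At some moment in a run one of plunger, palm_brush, jar, tap_brush may be knocked a few centimetres aside while the robot is not near it.
It also fails if it takes over 210 s, if anything falls off the work surface, if the arm or the gripper's body presses on something with over 40 N, if the wrist force passes 120 N, or if a joint passes its speed limit or range.

ROBOT

A 7-joint arm with a two-finger parallel gripper is mounted at the origin on the work surface. World frame = base frame: x ahead of the robot, y to its left, z up, the work surface at z = 0. Lengths are in m, angles in rad, forces in N, time in s.
With the tool pointing down it reaches from about 0.4 to 0.75 m from the base axis. Payload 19.5 kg.
Tool frame: the origin (TCP) lies midway between the tips of the shut fingers; the grasp point (between the pads) lies 19 mm behind it; y points along the fingers, z is the direction in which the jaws open and shut, and the axes are right-handed (so a half turn about y gives the same grasp; the last joint's range is limited). The gripper opens to 85 mm and grips with 20 to 120 N. Pads are 22 mm wide; open, the fingers measure 114 mm over their backs; the gripper's body (76 mm by 85 mm) begins 54 mm behind the grasp point. The pads swing forward as they close: fully open they stand 13 mm farther back than shut.
Start: joints at [-1.385, 0.707, -0.028, 1.485, 0.022, 0.951, -0.075], TCP at [0.13, 0.56, 0.206] pointing down, gripper open.
Joint ranges: [-2.71, 2.71], [-0.32, 2.16], [-1.57, 1.52], [0, 2.45], [-1.46, 4.6], [0, 2.02], [-2.83, 2.83]. Speed limits (rad/s): [1.89, 1.89, 2.57, 2.57, 3.01, 3.01, 3.01].

INTERFACE

Orientations are given as [roll, pitch, yaw] about the fixed x, y, z axes, in that order (R = Rz(yaw) Ry(pitch) Rx(roll)).
In Python, from station import manip gives the robot as it stands. The module is installed in compiled form; this text tells all that it offers.
- The arm moves only by the tool apply_moves, never from a script. Its arguments are lists of equal length, an entry for each row: "translation": the shift along the world's x, y, z in cm, a list of three; "twist": the turn about the world's z in degrees. A call has 1 to 20 rows; each row shifts and turns the pose as measured when the row begins; what a row does not reach is not made up. A row lasts 1/8 s, in which the tool goes at most 62.5 mm and 10.7 degrees, less where a joint would pass 70% of its speed; a pose out of reach is approached as far as the arm can. A call is refused whole if a number of a shift passes 6.25 or a number of a turn 10.7, either way. A call with a gripper value outside its range is refused whole. "hand" is the finger opening in cm, from 0 to 8.54, set as the call begins (left out, the last holds). The fingers move at their own pace and stop on an object; "force" is the grip in N (left out, the last holds). Time passes only in rows, so rows that do not move let the fingers close. It gives the time, the measured TCP pose, the force and the opening at its end, in the units of the state.
- manip.observe(): the state, without advancing time (a new reading comes with each control period).
- manip.get_image(name): name is "side" or "top" or "wrist"; returns the picture (420x560x3 uint8, red, green, blue); there is no depth.
- manip.get_calibration(name): a dict with "mtx" (3x3 intrinsics, pixels), "R" (3x3) and "t" (3): a world point X has camera coordinates R X + t; the wrist camera has in their place "T_tool_cam" (4x4, takes a point from camera to tool coordinates, whose origin is the TCP and whose axes are the tool frame's). Camera axes: x right, y down, z forward; pixel columns grow to the right and rows downward; lengths in m; the calibration is good to about 2 mm. A picture is of the moment at which its call begins: read the wrist's pose just before it. get_calibration takes no time and is no camera call.
- manip.close_job(): hands the job in, once; it reports no verdict.
The state is a dict: "clock": time; "joint_positions": joint angles; "joint_vel": joint speeds; "joint_efforts": joint torques, N m; "position": TCP position; "eef_rot": TCP orientation; "contact_force": force on the tool from outside, world axes, zero at the start; "wrist_torque": the same for the moment, N m; "gripper_width": finger opening in m.
Only numpy, scipy, OpenCV 4.12 (cv2) and the standard library are available. Lean on these libraries where they do the work, as an engineer would, in place of code of your own. Each camera call takes 0.05 s, during which the arm holds its last target.

## Working session

There is one attempt and no reset: what is moved stays moved. The work goes in short steps, Python scripts to look and compute and a tool call to move; the robot and the scene stay as the last step left them, time stands still between calls to the robot, and variables do not carry over. Pictures are saved under pics/ and viewed, and the job is handed in when it is done.

Besides the shell and the picture viewer there is one more tool, called after ">>>" by a JSON object that holds its "api" and its "payload". apply_moves: Moves the arm, as the interface text tells. Its arguments: {"type":"object","properties":{"translation":{"type":"array"},"twist":{"type":"array"},"hand":{"type":"number"},"force":{"type":"number"}},"required":["translation","twist"]}

```bash
mkdir -p pics; cat > h.py <<'E'
import numpy as np, cv2
from station import manip
def snap(n,f):
    im=manip.get_image(n); cv2.imwrite('pics/'+f,im[:,:,::-1]); return im
def ray(n,u,v,z):
    c=manip.get_calibration(n); K=np.array(c['mtx']);R=np.array(c['R']);t=np.array(c['t'])
    d=R.T@np.linalg.inv(K)@np.array([u,v,1.]);o=-R.T@t
    return (o+d*(z-o[2])/d[2])
def proj(n,X):
    c=manip.get_calibration(n);p=np.array(c['mtx'])@(np.array(c['R'])@np.array(X)+np.array(c['t']));return p[:2]/p[2]
E
python3 - <<'E'
from h import *
s=manip.observe();print({k:np.round(s[k],3) for k in s})
for n in('side','top','wrist'):snap(n,n+'0.png')
for n in('side','top'):
    c=manip.get_calibration(n);print(n,np.round(-np.array(c['R']).T@np.array(c['t']),3),np.round(c['mtx'],1).tolist(),np.round(c['R'],2).tolist())
c=manip.get_calibration('wrist');print(np.round(c['mtx'],1).tolist(),np.round(c['T_tool_cam'],3).tolist())
E
```

```text
{'clock': np.float64(0.0), 'joint_positions': array([-1.385,  0.707, -0.028,  1.485,  0.022,  0.951, -0.076]), 'joint_vel': array([-0.001,  0.   ,  0.001,  0.001, -0.   ,  0.001,  0.002]), 'joint_efforts': array([-0.0000e+00, -8.8320e+01,  1.2350e+00, -2.3615e+01,  1.7000e-02,
        7.0000e-03,  0.0000e+00]), 'position': array([0.13 , 0.56 , 0.206]), 'eef_rot': array([-1.572, -0.   , -0.228]), 'contact_force': array([ 0.472, -0.066,  0.096]), 'wrist_torque': array([-0.106,  0.039,  0.051]), 'gripper_width': np.float64(0.085)}
side [-0.133 -0.716  1.12 ] [[413.5, 0.0, 284.0], [0.0, 413.5, 210.7], [0.0, 0.0, 1.0]] [[0.76, -0.65, 0.01], [-0.44, -0.52, -0.73], [0.49, 0.55, -0.68]]
top [0.227 0.025 1.599] [[381.3, 0.0, 279.4], [0.0, 381.3, 208.4], [0.0, 0.0, 1.0]] [[-0.03, -1.0, 0.01], [-0.98, 0.02, -0.19], [0.19, -0.01, -0.98]]
[[295.3, 0.0, 279.8], [0.0, 295.3, 212.9], [0.0, 0.0, 1.0]] [[-0.001, 0.954, 0.3, -0.076], [0.0, -0.3, 0.954, -0.167], [1.0, 0.001, 0.0, 0.001], [0.0, 0.0, 0.0, 1.0]]
```

View pics/top0.png

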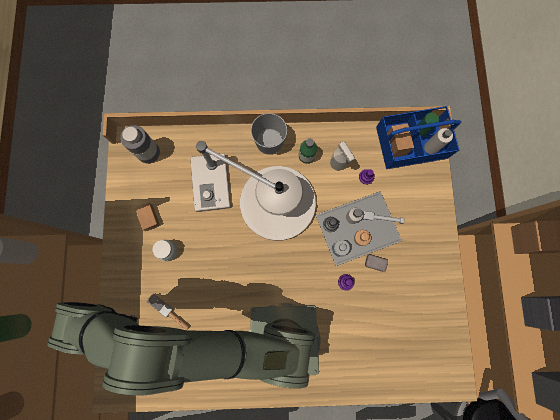

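View pics/side0.png

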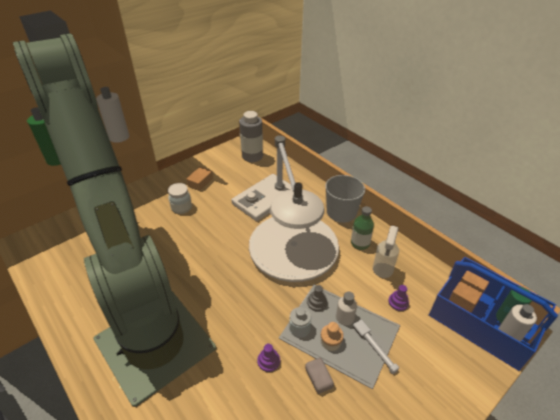

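View pics/wrist0.png

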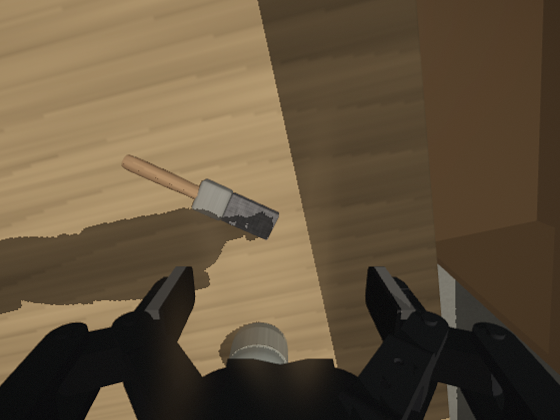

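```bash
python3 - <<'E'
import cv2
t=cv2.imread('pics/top0.png');s=cv2.imread('pics/side0.png')
cv2.imwrite('pics/c1.png',cv2.resize(t[180:300,300:420],None,fx=5,fy=5,interpolation=cv2.INTER_CUBIC))
cv2.imwrite('pics/c2.png',cv2.resize(t[120:250,185:325],None,fx=4.5,fy=4.5,interpolation=cv2.INTER_CUBIC))
cv2.imwrite('pics/c3.png',cv2.resize(s[270:400,250:410],None,fx=4.5,fy=4.5,interpolation=cv2.INTER_CUBIC))
E
```

```text
(no output)
```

View pics/c1.png

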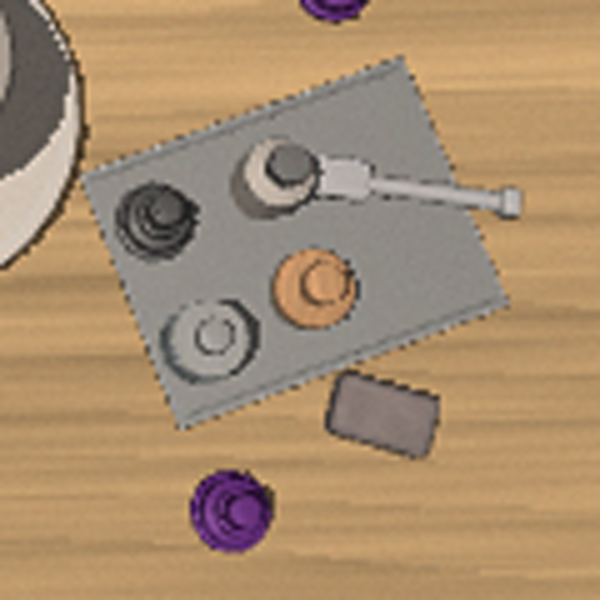

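View pics/c2.png

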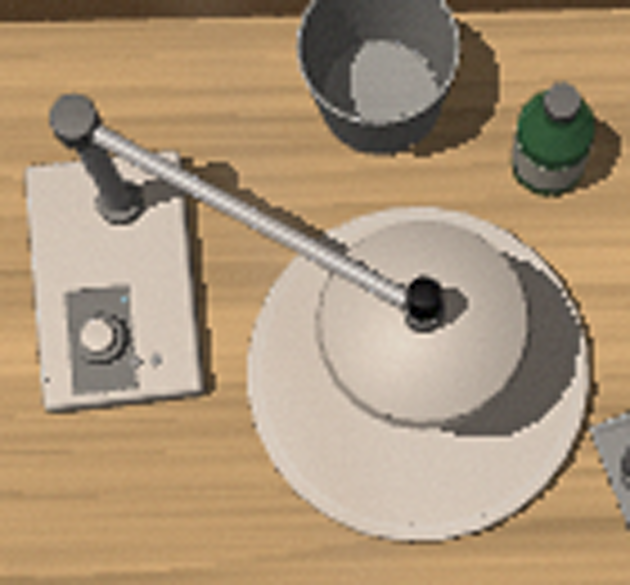

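View pics/c3.png

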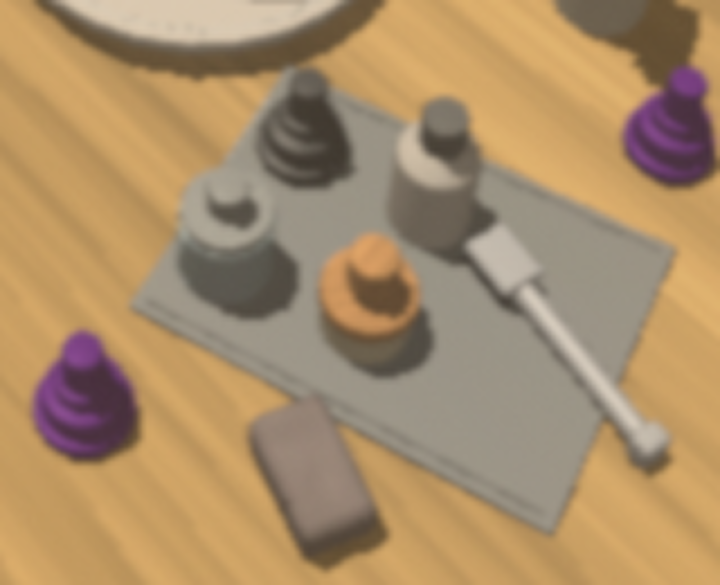

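```bash
python3 - <<'E'
from h import *
T=dict(plunger=(333.4,221.8,.086),bottle=(358.4,212.6,.122),palm=(365.2,236.4,.088),jar=(343,247,.098),bend=(402.2,220.4,.018),bhead=(364,215.6,.02),platter=(278.3,203.1,.036),post=(201.2,146.2,.24),knob=(279.4,186,.308),button=(207.9,195.1,.048),
 tub=(165,249,.095),spray=(345,152,.19),green=(308,144,.1),bowl=(269,127,.1),mat1=(317,216,.006),mat2=(380,192,.006),mat3=(402,240,.006),mat4=(336,265,.006),purple1=(347,282,.08),purple2=(368,175,.08),pum=(377,263,.034),handle_mid=(388,217.5,.02))
S=dict(plunger=(318.4,288,.086),bottle=(349.5,293.5,.122),palm=(333.3,324,.088),jar=(301.5,310,.098),bend=(394,367.5,.018),knob=(298,185,.308),post=(279.5,139,.24),platter=(294,247,.036),button=(252,194,.048))
for k,v in T.items(): print(k,np.round(ray('top',*v),3), np.round(ray('side',*S[k]),3) if k in S else '')
E
```

```text
plunger [ 0.459 -0.213  0.086] [ 0.461 -0.213  0.086]
bottle [ 0.488 -0.308  0.122] [ 0.496 -0.304  0.122]
palm [ 0.397 -0.336  0.088] [ 0.405 -0.331  0.088]
jar [ 0.356 -0.243  0.098] [ 0.362 -0.243  0.098]
bend [ 0.469 -0.514  0.018] [ 0.471 -0.512  0.018]
bhead [ 0.493 -0.354  0.02 ] 
platter [0.552 0.006 0.036] [ 0.548 -0.006  0.036]
post [0.734 0.291 0.24 ] [0.75  0.313 0.24 ]
knob [0.556 0.004 0.308] [0.559 0.001 0.308]
button [0.591 0.298 0.048] [0.601 0.306 0.048]
tub [0.366 0.456 0.095] 
spray [ 0.716 -0.256  0.19 ] 
green [ 0.786 -0.123  0.1  ] 
bowl [0.864 0.037 0.1  ] 
mat1 [ 0.498 -0.157  0.006] 
mat2 [ 0.596 -0.433  0.006] 
mat3 [ 0.387 -0.51   0.006] 
mat4 [ 0.291 -0.227  0.006] 
purple1 [ 0.221 -0.254  0.08 ] 
purple2 [ 0.653 -0.367  0.08 ] 
pum [ 0.293 -0.39   0.034] 
handle_mid [ 0.482 -0.454  0.02 ]
```

```bash
cat >> h.py <<'E'
def arc(c,p0,a,n):
    c=np.array(c);v=np.array(p0)-c;pts=[]
    for k in range(n+1):
        t=np.radians(a)*k/n;pts.append(c+np.array([[np.cos(t),-np.sin(t)],[np.sin(t),np.cos(t)]])@v)
    return np.round(np.diff(pts,axis=0)*100,2)
def st():
    s=manip.observe();print(round(float(s['clock']),2),np.round(s['position'],4),np.round(np.degrees(s['eef_rot']),1),np.round(s['contact_force'],1),round(float(s['gripper_width']),4))
    return s
E
python3 -c "
from h import *
print(arc((0,0),(.13,.56),-76.8,14).tolist())"
```

```text
[[5.29, -1.5], [5.13, -2.0], [4.91, -2.48], [4.65, -2.94], [4.35, -3.37], [4.01, -3.77], [3.63, -4.14], [3.22, -4.46], [2.78, -4.75], [2.31, -4.99], [1.82, -5.19], [1.32, -5.34], [0.8, -5.44], [0.28, -5.5]]
```

>>> {"api": "apply_moves", "payload": {"translation": [[0, 0, 6], [0, 0, 6], [0, 0, 5]], "twist": [0, 0, 0], "hand": 6}}

```text
clock: 0.52
position: [0.1293, 0.5578, 0.3775]
eef_rot: [-1.579, -0.0, -0.228]
contact_force: [0.0, 0.3, 0.3]
gripper_width: 0.0601
```

>>> {"api": "apply_moves", "payload": {"translation": [[5.3, -1.5, 0], [5.1, -2, 0], [4.9, -2.5, 0], [4.6, -2.9, 0], [4.3, -3.4, 0], [4, -3.8, 0], [3.6, -4.1, 0], [3.2, -4.5, 0], [2.8, -4.7, 0], [2.3, -5, 0], [1.5, -5, 0], [1, -5, 0], [0, -4.5, 0], [0, -3, 0]], "twist": [-5.5, -5.5, -5.5, -5.5, -5.5, -5.5, -5.5, -5.5, -5.5, -5.5, -5.5, -5.5, -5.5, -5.5]}}

```text
clock: 2.28
position: [0.5644, 0.0216, 0.3767]
eef_rot: [-1.58, 0.001, -1.61]
contact_force: [-0.2, 1.4, -0.8]
gripper_width: 0.0602
```

```bash
python3 - <<'E'
from h import *
st();snap('wrist','w1.png');snap('top','t1.png')
E
```

```text
2.27 [0.5644 0.0216 0.3767] [-90.5   0.  -92.3] [-0.2  1.4 -0.8] 0.0602
```

View pics/w1.png

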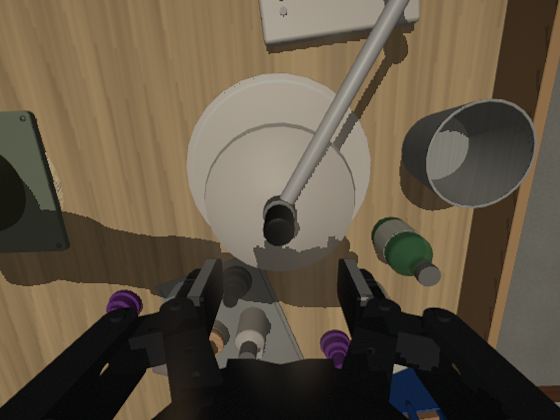

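```bash
cat >> h.py <<'E'
from scipy.spatial.transform import Rotation as Ro
def wcam():
    s=manip.observe();T=np.eye(4);T[:3,:3]=Ro.from_euler('xyz',s['eef_rot']).as_matrix();T[:3,3]=s['position']
    return T@np.array(manip.get_calibration('wrist')['T_tool_cam'])
def wray(u,v,z,W=None):
    W=wcam() if W is None else W;K=np.array(manip.get_calibration('wrist')['mtx'])
    d=W[:3,:3]@np.linalg.inv(K)@np.array([u,v,1.]);o=W[:3,3];return o+d*(z-o[2])/d[2]
def wproj(X):
    W=np.linalg.inv(wcam());K=np.array(manip.get_calibration('wrist')['mtx']);p=K@(W[:3,:3]@np.array(X)+W[:3,3]);return p[:2]/p[2]
E
python3 - <<'E'
from h import *
print('knob',wray(279,230,.308))
# head edge: bottom (280,270) sides(204,~190),(356,~190) at z~.2
print([wray(u,v,.21)[:2].round(3) for u,v in((280,270),(204,190),(356,190),(280,124))])
print([wray(u,v,.036)[:2].round(3) for u,v in((187,155),(371,155),(270,75),(196,200),(200,110),(360,110))])
p=[wray(u,v,.036)[:2] for u,v in((187,155),(371,155),(270,75),(200,110),(358,110),(240,80))]
A=np.c_[2*np.array(p),np.ones(6)];b=(np.array(p)**2).sum(1);x=np.linalg.lstsq(A,b,rcond=None)[0];print(x[:2],np.sqrt(x[2]+x[:2]@x[:2]))
E
```

```text
knob [0.56319838 0.00784373 0.308     ]
[array([ 0.559, -0.083]), array([0.475, 0.023]), array([0.651, 0.017]), array([0.567, 0.093])]
[array([0.404, 0.047]), array([0.717, 0.034]), array([0.552, 0.165]), array([ 0.41 , -0.033]), array([0.436, 0.118]), array([0.695, 0.107])]
[0.5596428  0.00879371] 0.1612329210841243
```

>>> {"api": "apply_moves", "payload": {"translation": [[-0.2, -1.5, 0], [0, 0, -4], [0, 0, -4], [0, 0, -2.6], [0, 0, 0]], "twist": [0, 0, 0, 0, 0]}}

```text
clock: 3.0
position: [0.5616, 0.0041, 0.2679]
eef_rot: [-1.58, -0.001, -1.607]
contact_force: [0.3, 0.4, 0.6]
gripper_width: 0.0603
```

```bash
python3 - <<'E'
from h import *
st();snap('wrist','w2.png')
E
```

```text
3.0 [0.5616 0.0041 0.2679] [-90.5  -0.  -92.1] [0.3 0.4 0.6] 0.0603
```

View pics/w2.png

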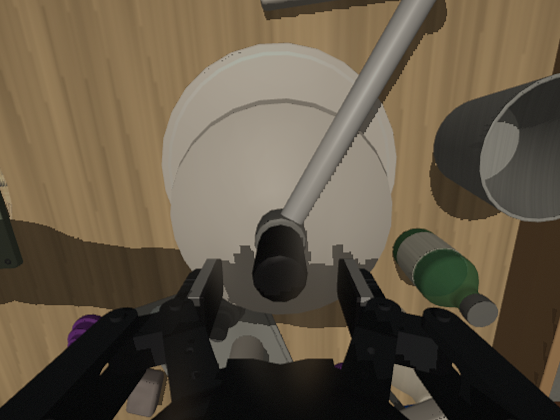

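>>> {"api": "apply_moves", "payload": {"translation": [[0, 0, 0], [0, 0, 0], [0, 0, 0], [0, 0, 0]], "twist": [0, 0, 0, 0], "hand": 1, "force": 40}}

```text
clock: 3.55
position: [0.5627, 0.0038, 0.2712]
eef_rot: [-1.575, -0.0, -1.607]
contact_force: [1.3, -1.2, -6.1]
gripper_width: 0.0261
```

```bash
python3 - <<'E'
from h import *
s=st()
p=s['position'][:2]; P=np.array([.738,.296])
d=P-p; print(np.hypot(*d)); c=p+d/np.hypot(*d)*.328; print(c)
print(arc(c,p,-64,16).tolist())
E
```

```text
3.55 [0.5627 0.0038 0.2712] [-90.3  -0.  -92.1] [ 1.3 -1.2 -6.1] 0.0261
0.3407540861041101
[0.73143984 0.2850624 ]
[[-1.92, 1.25], [-1.83, 1.38], [-1.73, 1.5], [-1.62, 1.62], [-1.5, 1.73], [-1.38, 1.83], [-1.25, 1.92], [-1.11, 2.0], [-0.97, 2.07], [-0.82, 2.14], [-0.67, 2.19], [-0.52, 2.23], [-0.36, 2.26], [-0.2, 2.28], [-0.04, 2.29], [0.12, 2.29]]
```

>>> {"api": "apply_moves", "payload": {"translation": [[-1.9, 1.2, 0], [-1.8, 1.4, 0], [-1.7, 1.5, 0], [-1.6, 1.6, 0], [-1.5, 1.7, 0]], "twist": [-4, -4, -4, -4, -4]}}

```text
clock: 4.18
position: [0.4751, 0.0773, 0.2712]
eef_rot: [-1.576, -0.003, -1.968]
contact_force: [4.9, 3.1, -9.1]
gripper_width: 0.026
```

```bash
python3 - <<'E'
from h import *
s=st();snap('top','t2.png')
E
```

```text
4.17 [0.4751 0.0773 0.2712] [ -90.3   -0.2 -112.8] [ 4.9  3.1 -9.1] 0.026
```

View pics/t2.png

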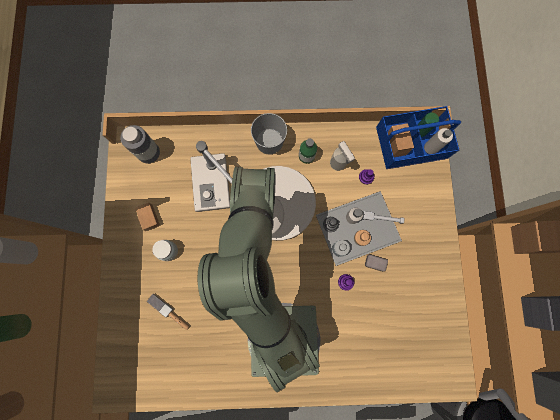

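>>> {"api": "apply_moves", "payload": {"translation": [[-1.4, 1.8, 0], [-1.2, 1.9, 0], [-1.1, 2.0, 0], [-1.0, 2.1, 0], [-0.8, 2.1, 0], [-0.7, 2.2, 0], [-0.5, 2.2, 0], [-0.3, 2.2, 0], [-0.2, 2.3, 0], [0, 2.3, 0]], "twist": [-4, -4, -4, -4, -4, -4, -4, -4, -4, -4]}}

```text
clock: 5.48
position: [0.3982, 0.2963, 0.2712]
eef_rot: [-1.578, -0.004, -2.686]
contact_force: [5.3, -1.8, -9.6]
gripper_width: 0.0256
```

```bash
python3 - <<'E'
from h import *
s=st();print(s['joint_positions'])
E
```

```text
5.47 [0.3982 0.2963 0.2712] [ -90.4   -0.2 -153.9] [ 5.3 -1.8 -9.6] 0.0256
[-1.07360478  0.59642689  0.69275456  1.66147261 -0.43569854  1.04614704
 -1.35625915]
```

>>> {"api": "apply_moves", "payload": {"translation": [[0.1, 2.3, 0], [0.3, 2.3, 0], [0.4, 2.2, 0], [0, 0, 0]], "twist": [-4, -4, -4, 0]}}

```text
clock: 5.98
position: [0.4078, 0.3675, 0.2712]
eef_rot: [-1.576, -0.001, -2.899]
contact_force: [-1.0, 1.7, -1.9]
gripper_width: 0.026
```

>>> {"api": "apply_moves", "payload": {"translation": [[0, 0, 0], [0, 0, 0], [0, 0, 5], [0, 0, 5]], "twist": [0, 0, 0, 0], "hand": 6}}

```text
clock: 6.48
position: [0.4066, 0.3662, 0.3722]
eef_rot: [-1.574, -0.005, -2.899]
contact_force: [0.0, 0.6, -0.3]
gripper_width: 0.0601
```

```bash
python3 - <<'E'
from h import *
s=st();
P=np.array([[.5627,.0038],[.4751,.0773],[.3982,.2963]])
A=np.c_[2*P,np.ones(3)];b=(P**2).sum(1);x=np.linalg.solve(A,b);print(x[:2],np.sqrt(x[2]+x[:2]@x[:2]))
E
```

```text
6.47 [0.4066 0.3662 0.3722] [ -90.2   -0.3 -166.1] [ 0.   0.6 -0.3] 0.0601
[0.72721735 0.28883027] 0.3291021324823137
```

>>> {"api": "apply_moves", "payload": {"translation": [[1.2, -5.3, 0], [1.2, -5.3, 0], [1.2, -5.3, 0], [1.2, -5.3, 0], [1, -5.3, 0], [1, -5.3, 0], [0.8, -5.3, 0], [0.4, -5.3, 0], [0, -5.3, 0], [0, -5.3, 0], [0, -5.3, 0], [0, -5.3, 0], [-0.5, -5.3, 0], [-0.5, -3, 0], [0, 0, 0]], "twist": [4.5, 4.5, 4.5, 4.5, 4.5, 4.5, 4.5, 4.5, 4.5, 4.5, 4.5, 4.5, 4.5, 4.5, 4.5]}}

```text
clock: 8.35
position: [0.4712, -0.3785, 0.378]
eef_rot: [-1.575, 0.006, -1.677]
contact_force: [0.2, 1.5, 0.0]
gripper_width: 0.06
```

```bash
python3 - <<'E'
from h import *
st();snap('wrist','w3.png');t=snap('top','t3.png')
cv2.imwrite('pics/t3c.png',cv2.resize(t[110:300,180:420,::-1],None,fx=3.2,fy=3.1,interpolation=cv2.INTER_CUBIC))
for n,X in dict(end=(.47,-.513,.018),head=(.495,-.34,.018)).items():print(n,wproj(X))
E
```

```text
8.35 [ 0.4712 -0.3785  0.378 ] [-90.3   0.3 -96.1] [0.2 1.5 0. ] 0.06
end [286.62032649 237.37456977]
head [291.17494849 144.23508043]
```

View pics/w3.png

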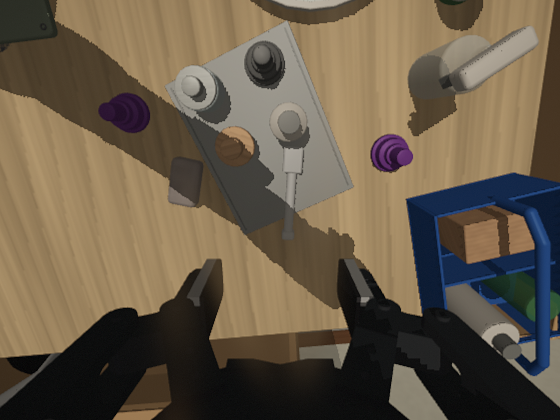

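View pics/t3c.png

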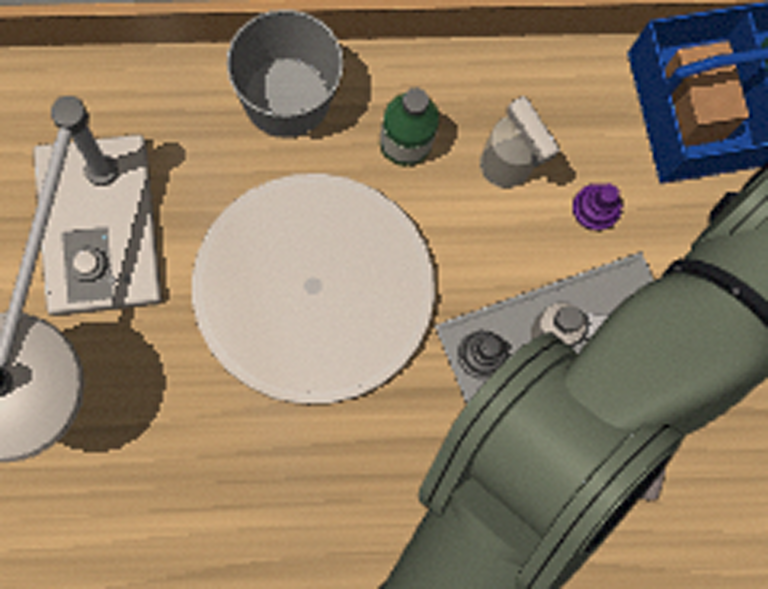

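```bash
python3 - <<'E'
from h import *
# segment platter in top crop for centre
print('spot',ray('top',277.6,202.3,.036))
for n,u,v,z in [('end',288,236,.018),('hmid',291,195,.018),('headjoin',292,172,.024),('bot',290,122,.122),('plun',263,53,.086),('palm',236,143,.088),('jar',193,87,.098)]:print(n,wray(u,v,z).round(4))
E
```

```text
spot [0.55545101 0.008934   0.036     ]
end [ 0.4729 -0.5105  0.018 ]
hmid [ 0.4862 -0.4306  0.018 ]
headjoin [ 0.4918 -0.3876  0.024 ]
bot [ 0.4935 -0.3025  0.122 ]
plun [ 0.4657 -0.2069  0.086 ]
palm [ 0.4103 -0.3243  0.088 ]
jar [ 0.3631 -0.2415  0.098 ]
```

>>> {"api": "apply_moves", "payload": {"translation": [[1.4, -5.2, 0], [0, 0, -5.5], [0, 0, -6], [0, 0, -6], [0, 0, -6], [0, 0, -5], [0, 0, 0]], "twist": [-4, 0, 0, 0, 0, 0, 0], "hand": 5}}

```text
clock: 9.32
position: [0.4897, -0.4239, 0.0925]
eef_rot: [-1.562, -0.001, -1.749]
contact_force: [0.3, 0.3, 0.9]
gripper_width: 0.0505
```

```bash
python3 - <<'E'
from h import *
st();snap('wrist','w4.png')
E
```

```text
9.32 [ 0.4897 -0.4239  0.0925] [-8.950e+01 -1.000e-01 -1.002e+02] [0.3 0.3 0.9] 0.0505
```

View pics/w4.png

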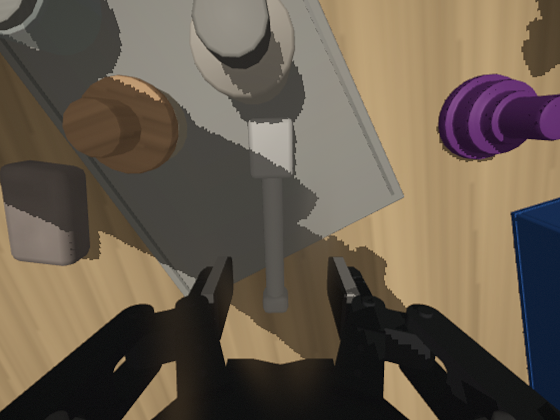

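```bash
python3 - <<'E'
from h import *
for n,u,v,z in [('end',276,310,.018),('hmid',271,235,.018),('join',271.5,178,.018),('tip',271,120,.026)]:print(n,wray(u,v,z).round(4))
E
```

```text
end [ 0.4711 -0.5216  0.018 ]
hmid [ 0.4808 -0.4439  0.018 ]
join [ 0.4907 -0.3937  0.018 ]
tip [ 0.499  -0.3481  0.026 ]
```

>>> {"api": "apply_moves", "payload": {"translation": [[-0.6, -0.9, -2], [0, 0, -3], [0, 0, -2.6], [0, 0, -0.4], [0, 0, 0]], "twist": [1, 0, 0, 0, 0]}}

```text
clock: 10.0
position: [0.4874, -0.4389, 0.0226]
eef_rot: [-1.548, -0.011, -1.731]
contact_force: [-0.4, 0.9, 0.6]
gripper_width: 0.0499
```

>>> {"api": "apply_moves", "payload": {"translation": [[0, 0, 0], [0, 0, 0], [0, 0, 0], [0, 0, 0]], "twist": [0, 0, 0, 0], "hand": 0.5, "force": 40}}

```text
clock: 10.5
position: [0.4884, -0.4399, 0.0256]
eef_rot: [-1.545, -0.013, -1.731]
contact_force: [-0.6, 0.5, -0.1]
gripper_width: 0.0052
```

>>> {"api": "apply_moves", "payload": {"translation": [[0, 0, 0], [0, 0, 0], [-0.3, 0.3, -1], [0, 0, -0.6], [0, 0, -0.2], [0, 0, 0]], "twist": [0, 0, 0, 0, 0, 0], "hand": 5}}

```text
clock: 11.25
position: [0.4848, -0.4363, 0.0057]
eef_rot: [-1.546, -0.013, -1.731]
contact_force: [-0.1, -0.5, -0.4]
gripper_width: 0.0499
```

```bash
python3 - <<'E'
from h import *
s=st();print(s['joint_positions'].round(2))
E
```

```text
11.25 [ 0.4848 -0.4363  0.0057] [-88.6  -0.7 -99.2] [-0.1 -0.5 -0.4] 0.0499
[ 0.57  1.09  0.27  1.38 -0.39  0.69  0.83]
```

>>> {"api": "apply_moves", "payload": {"translation": [[0, 0, 0.4], [0, 0, 0]], "twist": [0, 0]}}

```text
clock: 11.5
position: [0.485, -0.4366, 0.0104]
eef_rot: [-1.545, -0.013, -1.731]
contact_force: [0.3, -0.4, 0.3]
gripper_width: 0.0502
```

>>> {"api": "apply_moves", "payload": {"translation": [[0, 0, 0], [0, 0, 0], [0, 0, 0], [0, 0, 0]], "twist": [0, 0, 0, 0], "hand": 0.5}}

```text
clock: 12.0
position: [0.4851, -0.4366, 0.0106]
eef_rot: [-1.545, -0.013, -1.731]
contact_force: [0.4, 0.2, -0.8]
gripper_width: 0.0047
```

```bash
python3 - <<'E'
from h import *
snap('wrist','w5.png')
s=snap('side','s5.png');cv2.imwrite('pics/s5c.png',cv2.resize(s[230:400,230:450,::-1],None,fx=3.5,fy=3.5,interpolation=cv2.INTER_CUBIC))
E
```

```text
(no output)
```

View pics/w5.png

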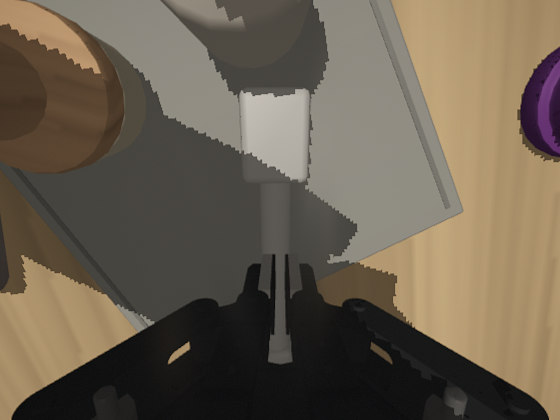

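View pics/s5c.png

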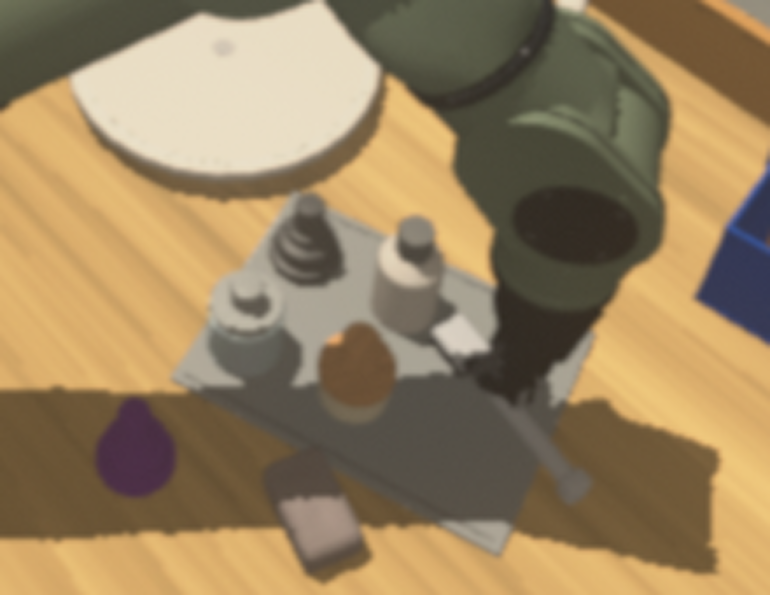

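```bash
python3 - <<'E'
from h import *
s=st();p=s['position'];print(wproj(p),wproj(p+[0,0,.019]),wproj(p+[0,0,.04]))
for z in(.018,):
  print([wray(u,v,z).round(4) for u,v in((275,185),(275,240),(281,360),(281,335))])
a=cv2.imread('pics/w5.png')[220:400,180:380];cv2.imwrite('pics/w5c.png',cv2.resize(a,None,fx=3.3,fy=3.3))
E
```

```text
12.1 [ 0.4851 -0.4366  0.0106] [-88.5  -0.7 -99.2] [-0.4 -0.  -0.6] 0.0047
[278.79422989 250.87649245] [279.54567455 265.70065627] [280.59402014 286.38194896]
[array([ 0.4898, -0.3935,  0.018 ]), array([ 0.4844, -0.4258,  0.018 ]), array([ 0.474 , -0.5136,  0.018 ]), array([ 0.4772, -0.4932,  0.018 ])]
```

View pics/w5c.png

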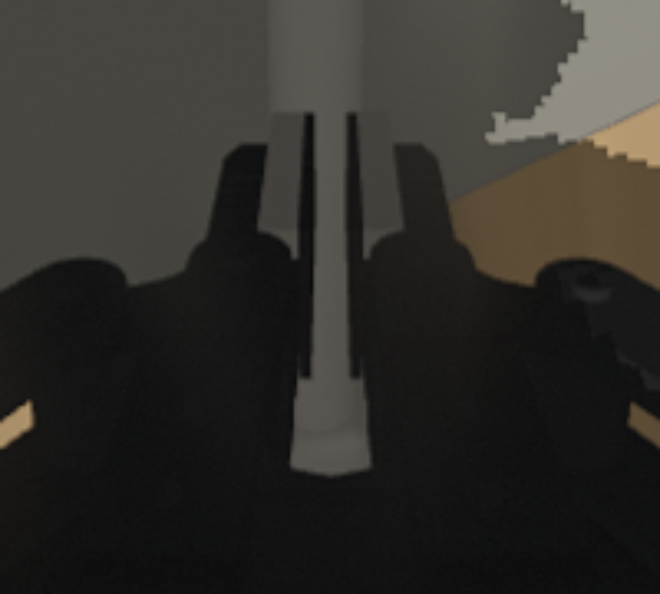

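>>> {"api": "apply_moves", "payload": {"translation": [[0, 0, 1.5], [0, 0, 1.5], [0, 0, 0]], "twist": [0, 0, 0]}}

```text
clock: 12.48
position: [0.4853, -0.4369, 0.0435]
eef_rot: [-1.544, -0.014, -1.731]
contact_force: [-1.0, 0.5, -0.2]
gripper_width: 0.0052
```

```bash
python3 - <<'E'
from h import *
st();snap('wrist','w6.png')
E
```

```text
12.47 [ 0.4853 -0.4369  0.0435] [-88.5  -0.8 -99.2] [-1.   0.5 -0.2] 0.0052
```

View pics/w6.png

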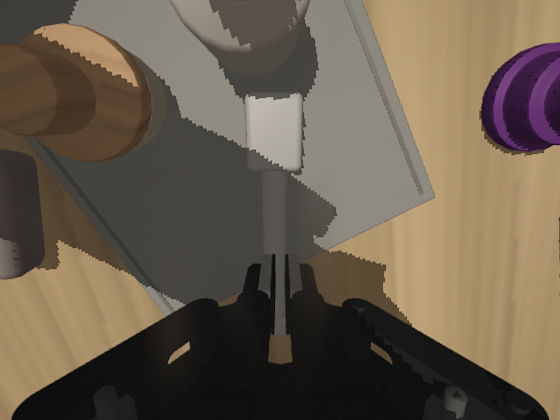

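>>> {"api": "apply_moves", "payload": {"translation": [[-0.2, 0, 0], [0, 0, 0], [0, 0, 0], [0, 0, -1.5], [0, 0, -1.3], [0, 0, 0]], "twist": [0, 0, 0, 0, 0, 0], "hand": 3.2}}

```text
clock: 13.28
position: [0.4822, -0.4359, 0.011]
eef_rot: [-1.547, -0.012, -1.731]
contact_force: [-0.5, -0.6, -0.0]
gripper_width: 0.0319
```

```bash
python3 - <<'E'
from h import *
st();snap('wrist','w7.png');snap('side','s7.png')
a=cv2.imread('pics/s7.png')[290:390,310:430];cv2.imwrite('pics/s7c.png',cv2.resize(a,None,fx=6,fy=6,interpolation=cv2.INTER_CUBIC))
E
```

```text
13.28 [ 0.4822 -0.4359  0.011 ] [-88.6  -0.7 -99.2] [-0.5 -0.6 -0. ] 0.0319
```

View pics/w7.png

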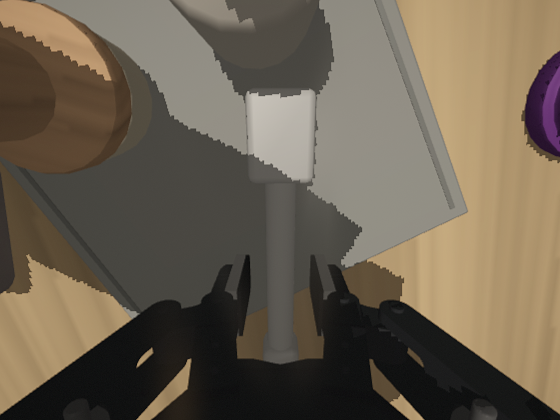

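View pics/s7c.png

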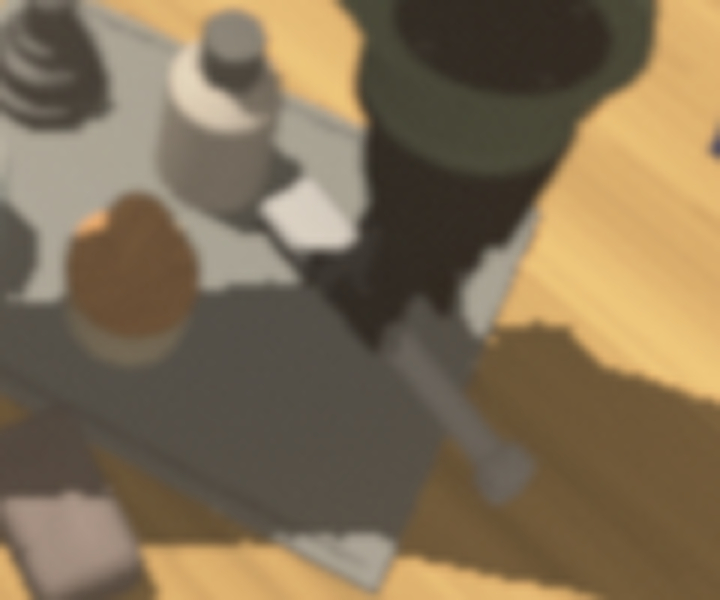

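>>> {"api": "apply_moves", "payload": {"translation": [[0, 0, -0.4], [0, 0, -0.2], [0, 0, 0]], "twist": [0, 0, 0], "hand": 2.4}}

```text
clock: 13.75
position: [0.4829, -0.4366, 0.0065]
eef_rot: [-1.545, -0.013, -1.731]
contact_force: [0.1, 0.4, -1.0]
gripper_width: 0.024
```

```bash
python3 - <<'E'
from h import *
st();snap('wrist','w8.png')
a=cv2.imread('pics/w8.png')[150:400,160:400];cv2.imwrite('pics/w8c.png',cv2.resize(a,None,fx=2.4,fy=2.4,interpolation=cv2.INTER_CUBIC))
E
```

```text
13.75 [ 0.4829 -0.4366  0.0065] [-88.5  -0.8 -99.2] [ 0.1  0.4 -1. ] 0.024
```

View pics/w8c.png

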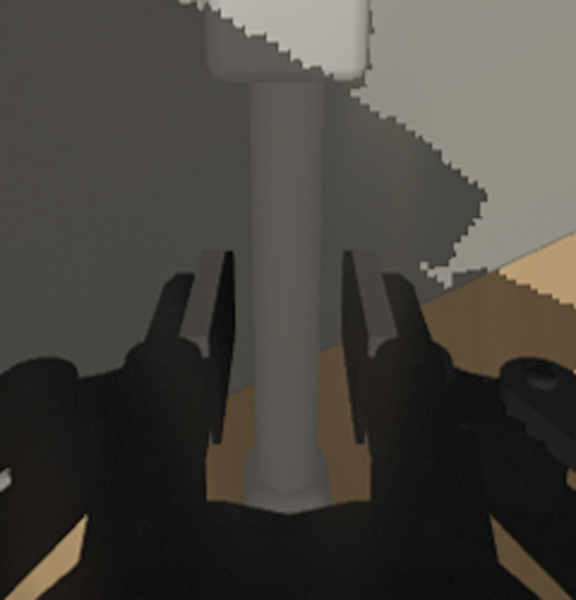

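>>> {"api": "apply_moves", "payload": {"translation": [[0, 0, -0.5], [0, 0, -0.4], [0, 0, 0]], "twist": [0, 0, 0], "hand": 3.4}}

```text
clock: 14.18
position: [0.483, -0.4366, -0.0031]
eef_rot: [-1.544, -0.013, -1.731]
contact_force: [-0.1, -0.4, -0.4]
gripper_width: 0.0341
```

```bash
python3 - <<'E'
from h import *
st();snap('wrist','w9.png')
a=cv2.imread('pics/w9.png')[150:400,160:400];cv2.imwrite('pics/w9c.png',cv2.resize(a,None,fx=2.4,fy=2.4,interpolation=cv2.INTER_CUBIC))
E
```

```text
14.18 [ 0.483  -0.4366 -0.0031] [-88.5  -0.8 -99.2] [-0.1 -0.4 -0.4] 0.0341
```

View pics/w9c.png

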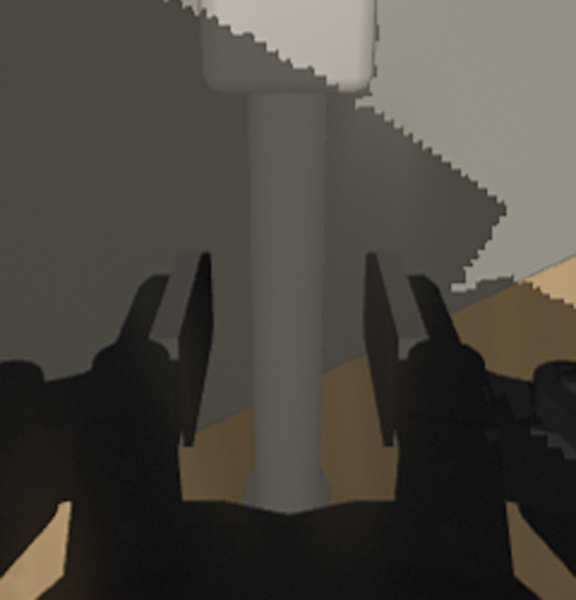

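>>> {"api": "apply_moves", "payload": {"translation": [[0, 0, -0.5], [0, 0, -0.3], [0, 0, 0]], "twist": [0, 0, 0]}}

```text
clock: 14.6
position: [0.483, -0.4367, -0.0114]
eef_rot: [-1.544, -0.013, -1.731]
contact_force: [-0.1, 0.5, -0.8]
gripper_width: 0.0339
```

>>> {"api": "apply_moves", "payload": {"translation": [[0, 0, 0], [0, 0, 0], [0, 0, 0], [0, 0, 0]], "twist": [0, 0, 0, 0], "hand": 0.5}}

```text
clock: 15.1
position: [0.4831, -0.4367, -0.0112]
eef_rot: [-1.544, -0.013, -1.731]
contact_force: [0.0, -0.4, -0.5]
gripper_width: 0.0152
```

>>> {"api": "apply_moves", "payload": {"translation": [[0, 0, 1.5], [0, 0, 1.5], [0, 0, 2], [0, 0, 0]], "twist": [0, 0, 0, 0]}}

```text
clock: 15.6
position: [0.4834, -0.4371, 0.0434]
eef_rot: [-1.543, -0.015, -1.731]
contact_force: [0.0, 0.2, -1.5]
gripper_width: 0.0147
```

```bash
python3 - <<'E'
from h import *
st();snap('wrist','w10.png');snap('side','s10.png')
a=cv2.imread('pics/s10.png')[270:390,290:450];cv2.imwrite('pics/s10c.png',cv2.resize(a,None,fx=5,fy=5,interpolation=cv2.INTER_CUBIC))
E
```

```text
15.6 [ 0.4834 -0.4371  0.0434] [-88.4  -0.8 -99.2] [ 0.   0.2 -1.5] 0.0147
```

View pics/w10.png

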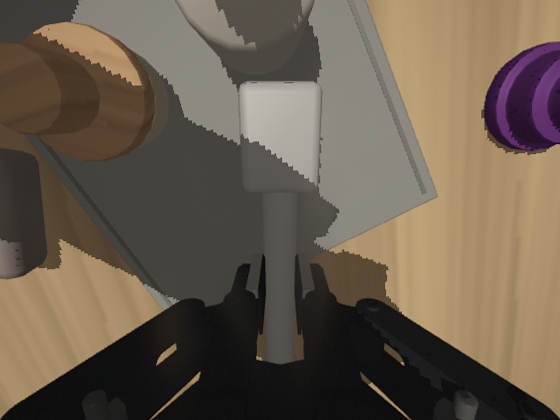

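View pics/s10c.png

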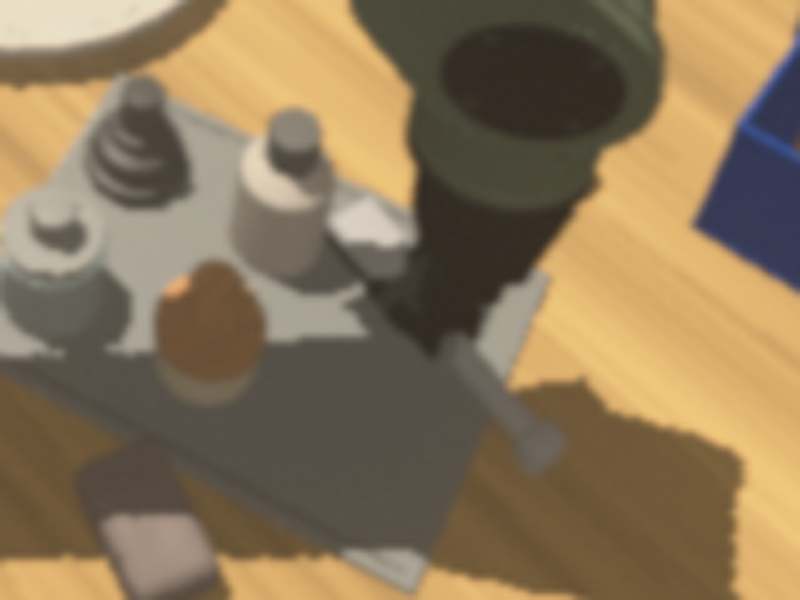

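```bash
python3 - <<'E'
from h import *
print(ray('side',293.7,243.4,.036))
E
```

```text
[0.55851183 0.00759113 0.036     ]
```

>>> {"api": "apply_moves", "payload": {"translation": [[0, 0, 5], [0, 0, 5.5], [0, 0, 5.5], [-0.3, 5.5, 0], [-0.3, 5.5, 0], [-0.3, 5.5, 0], [-0.3, 5.5, 0], [-0.3, 5.5, 0], [-0.3, 5.5, 0], [-0.3, 5.5, 0], [-0.3, 5, 0], [0, 0, 0]], "twist": [0, 0, 0, 1.1, 1.1, 1.2, 1.2, 1.2, 1.2, 1.1, 1.1, 0]}}

```text
clock: 17.2
position: [0.4533, 0.0142, 0.1996]
eef_rot: [-1.553, -0.01, -1.563]
contact_force: [-1.0, -1.8, -0.4]
gripper_width: 0.0149
```

```bash
python3 - <<'E'
from h import *
st();snap('wrist','w11.png')
E
```

```text
17.2 [0.4533 0.0142 0.1996] [-89.   -0.6 -89.5] [-1.  -1.8 -0.4] 0.0149
```

View pics/w11.png

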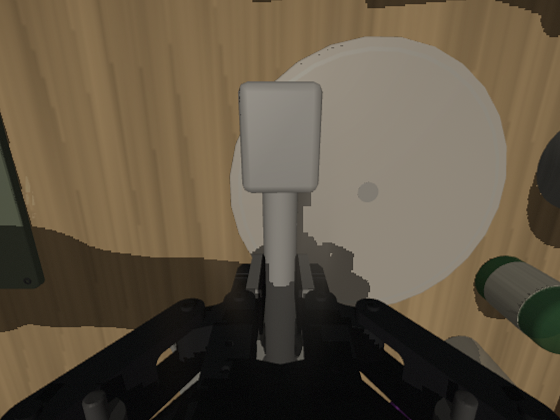

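```bash
python3 - <<'E'
from h import *
p=st()['position'];print(wray(368,192,.036), 'tip',wray(280,82,p[2]+.035)-p,'join',wray(280,190,p[2]+.03)-p)
E
```

```text
17.25 [0.4534 0.0122 0.1997] [-89.   -0.6 -89.7] [ 0.4  0.  -1.7] 0.0151
[0.55896063 0.00877866 0.036     ] tip [-0.00041676  0.09241458  0.035     ] join [-1.88176882e-05  4.58760197e-02  3.00000000e-02]
```

>>> {"api": "apply_moves", "payload": {"translation": [[0.9, -0.8, -3], [0, 0, -4], [0, 0, -4], [0, 0, -3], [0, 0, -2], [0, 0, 0], [0, 0, 0]], "twist": [0, 0, 0, 0, 0, 0, 0]}}

```text
clock: 18.12
position: [0.4628, -0.0035, 0.0344]
eef_rot: [-1.553, -0.014, -1.576]
contact_force: [-0.7, -0.2, 0.1]
gripper_width: 0.0149
```

>>> {"api": "apply_moves", "payload": {"translation": [[0, 0.7, 0], [0, 0, -0.7], [0, 0, -0.5], [0, 0, 0]], "twist": [0, 0, 0, 0]}}

```text
clock: 18.62
position: [0.4636, 0.0042, 0.0231]
eef_rot: [-1.55, -0.014, -1.575]
contact_force: [-0.4, -0.5, -0.7]
gripper_width: 0.015
```

>>> {"api": "apply_moves", "payload": {"translation": [[0, 0, -0.2], [0, 0, -0.15], [0, 0, 0]], "twist": [0, 0, 0]}}

```text
clock: 19.0
position: [0.4639, 0.0038, 0.0203]
eef_rot: [-1.549, -0.014, -1.575]
contact_force: [-1.0, 0.1, 3.2]
gripper_width: 0.0151
```

>>> {"api": "apply_moves", "payload": {"translation": [[0, 0, 0], [0, 0, 0], [0, 0, 2], [0, 0, 4], [0, 0, 5], [0, 0, 5]], "twist": [0, 0, 0, 0, 0, 0], "hand": 4}}

```text
clock: 19.75
position: [0.4618, 0.0034, 0.1821]
eef_rot: [-1.555, -0.014, -1.577]
contact_force: [-0.1, 1.4, 0.2]
gripper_width: 0.0401
```

```bash
python3 - <<'E'
from h import *
st();snap('wrist','w12.png');t=snap('top','t12.png')
cv2.imwrite('pics/t12c.png',cv2.resize(t[140:300,220:420,::-1],None,fx=3.8,fy=3.7,interpolation=cv2.INTER_CUBIC))
E
```

```text
19.75 [0.4618 0.0034 0.1821] [-89.1  -0.8 -90.3] [-0.1  1.4  0.2] 0.0401
```

View pics/w12.png

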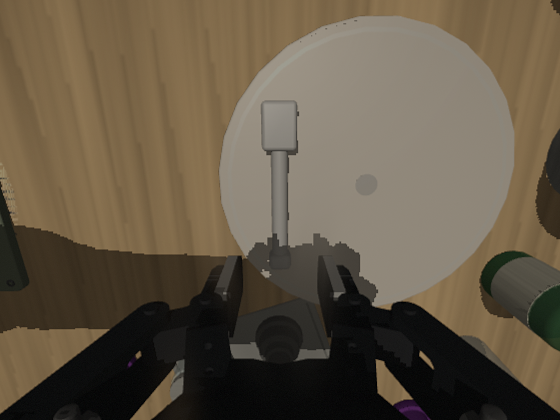

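View pics/t12c.png

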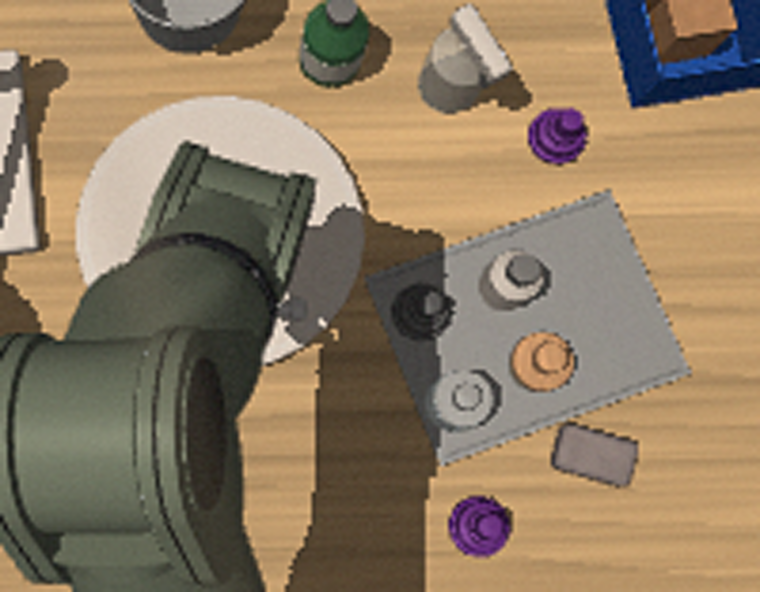

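>>> {"api": "apply_moves", "payload": {"translation": [[0, 0, 5], [0.5, -5.1, 0], [0.5, -5.1, 0], [0.5, -5.1, 0], [0.5, -5.1, 0], [0.5, -5.1, 0], [0.5, -5.1, 0], [0, 0, 0]], "twist": [0, 0, 0, 0, 0, 0, 0, 0], "hand": 6.5}}

```text
clock: 20.85
position: [0.4927, -0.3096, 0.2326]
eef_rot: [-1.551, -0.011, -1.569]
contact_force: [-0.2, 0.5, 0.1]
gripper_width: 0.0652
```

```bash
python3 - <<'E'
from h import *
st();snap('wrist','w13.png')
E
```

```text
20.85 [ 0.4927 -0.3096  0.2326] [-88.9  -0.6 -89.9] [-0.2  0.5  0.1] 0.0652
```

View pics/w13.png

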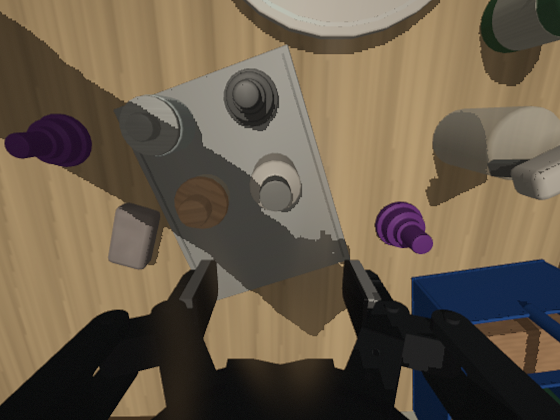

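```bash
python3 - <<'E'
from h import *
p=manip.observe()['position']
for n,u,v,z in [('bot',275.5,194,.122),('plun',246.5,93,.086),('palm',195,209,.088),('jar',142,123,.098)]:print(n,wray(u,v,z).round(4))
E
```

```text
bot [ 0.4919 -0.2997  0.122 ]
plun [ 0.4635 -0.2066  0.086 ]
palm [ 0.4038 -0.3254  0.088 ]
jar [ 0.3628 -0.235   0.098 ]
```

>>> {"api": "apply_moves", "payload": {"translation": [[-0.1, 0.7, -2], [0, 0, -5], [0, 0, -4], [0, 0, -3.5], [0, 0, 0]], "twist": [0, 0, 0, 0, 0]}}

```text
clock: 21.52
position: [0.493, -0.2942, 0.0831]
eef_rot: [-1.55, -0.007, -1.562]
contact_force: [0.6, -0.2, 0.6]
gripper_width: 0.065
```

```bash
python3 - <<'E'
from h import *
st();snap('wrist','w14.png')
E
```

```text
21.52 [ 0.493  -0.2942  0.0831] [-88.8  -0.4 -89.5] [ 0.6 -0.2  0.6] 0.065
```

View pics/w14.png

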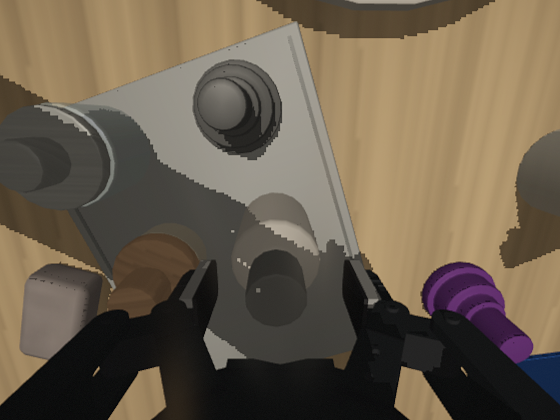

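```bash
python3 - <<'E'
from h import *
p=manip.observe()['position'];print(wray(276,302,.122)-p)
E
```

```text
[-0.00194322 -0.01103906  0.03735462]
```

>>> {"api": "apply_moves", "payload": {"translation": [[-0.2, -1, 0], [0, 0, -1], [0, 0, -0.4], [0, 0, 0]], "twist": [0, 0, 0, 0]}}

```text
clock: 22.08
position: [0.493, -0.306, 0.0732]
eef_rot: [-1.544, -0.01, -1.561]
contact_force: [-0.3, 0.7, -0.1]
gripper_width: 0.0651
```

>>> {"api": "apply_moves", "payload": {"translation": [[0, 0, 0], [0, 0, 0], [0, 0, 0], [0, 0, 0]], "twist": [0, 0, 0, 0], "hand": 1}}

```text
clock: 22.58
position: [0.493, -0.3059, 0.0735]
eef_rot: [-1.544, -0.01, -1.561]
contact_force: [0.6, 0.9, -1.6]
gripper_width: 0.0305
```

>>> {"api": "apply_moves", "payload": {"translation": [[0, 0, 2], [0, 0, 4], [0, 0, 5.5], [0, 0, 5.5], [0, 0, 0]], "twist": [0, 0, 0, 0, 0]}}

```text
clock: 23.2
position: [0.492, -0.3052, 0.2483]
eef_rot: [-1.546, -0.01, -1.561]
contact_force: [-0.7, 0.5, -1.8]
gripper_width: 0.0308
```

```bash
python3 - <<'E'
from h import *
st();snap('wrist','w15.png')
E
```

```text
23.2 [ 0.492  -0.3052  0.2483] [-88.6  -0.6 -89.4] [-0.7  0.5 -1.8] 0.0308
```

View pics/w15.png

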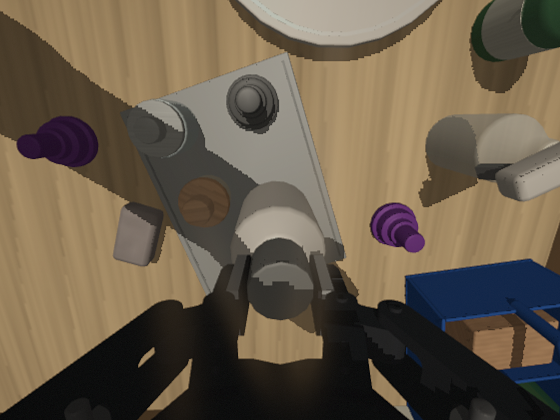

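>>> {"api": "apply_moves", "payload": {"translation": [[1.9, 5.3, 0], [1.9, 5.3, 0], [1.9, 5.3, 0], [1.9, 5.3, 0], [1.9, 5.3, 0], [1.9, 5.3, 0], [1.9, 5.0, 0], [0, 0, 0]], "twist": [0, 0, 0, 0, 0, 0, 0, 0]}}

```text
clock: 24.25
position: [0.6224, 0.0773, 0.2344]
eef_rot: [-1.564, -0.006, -1.563]
contact_force: [-0.5, -1.2, -1.9]
gripper_width: 0.0305
```

>>> {"api": "apply_moves", "payload": {"translation": [[0.5, -0.8, -2], [0, 0, -4], [0, 0, -4], [0, 0, -1.5], [0, 0, 0]], "twist": [0, 0, 0, 0, 0]}}

```text
clock: 24.88
position: [0.6251, 0.0672, 0.1117]
eef_rot: [-1.571, -0.008, -1.564]
contact_force: [0.2, -0.2, -0.8]
gripper_width: 0.0307
```

>>> {"api": "apply_moves", "payload": {"translation": [[0.2, 0, -0.4], [0, 0, -0.3], [0, 0, 0]], "twist": [0, 0, 0]}}

```text
clock: 25.25
position: [0.6284, 0.067, 0.1069]
eef_rot: [-1.567, -0.008, -1.564]
contact_force: [-0.3, 0.9, -0.8]
gripper_width: 0.031
```

>>> {"api": "apply_moves", "payload": {"translation": [[0, 0, -0.2], [0, 0, -0.15], [0, 0, 0]], "twist": [0, 0, 0]}}

```text
clock: 25.62
position: [0.6288, 0.067, 0.1041]
eef_rot: [-1.566, -0.008, -1.564]
contact_force: [0.0, -1.3, 0.1]
gripper_width: 0.0307
```

>>> {"api": "apply_moves", "payload": {"translation": [[0, 0, 0], [0, 0, 0], [0, 0, 0], [0, 0, 4], [0, 0, 5], [0, 0, 4]], "twist": [0, 0, 0, 0, 0, 0], "hand": 5}}

```text
clock: 26.38
position: [0.6272, 0.0671, 0.2351]
eef_rot: [-1.571, -0.008, -1.564]
contact_force: [0.6, 0.1, 1.0]
gripper_width: 0.0499
```

```bash
python3 - <<'E'
from h import *
st();snap('wrist','w16.png')
E
```

```text
26.38 [0.6272 0.0671 0.2351] [-90.   -0.5 -89.6] [0.6 0.1 1. ] 0.0499
```

View pics/w16.png

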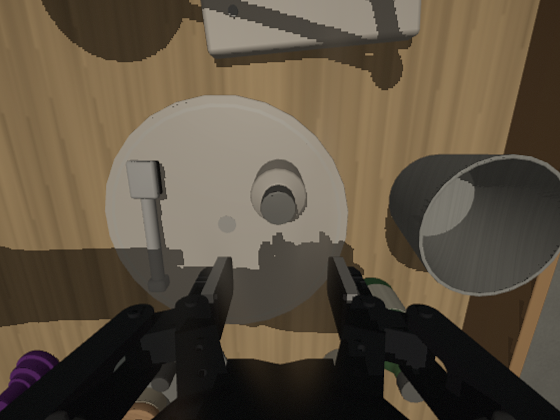

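>>> {"api": "apply_moves", "payload": {"translation": [[-2.7, -4.5, 0], [-2.7, -4.5, 0], [-2.7, -4.5, 0], [-2.7, -4.5, 0], [-2.7, -4.5, 0], [-2.7, -4.5, 0], [0, 0, 0]], "twist": [0, 0, 0, 0, 0, 0, 0], "hand": 5.5}}

```text
clock: 27.3
position: [0.4605, -0.2106, 0.2405]
eef_rot: [-1.561, -0.01, -1.563]
contact_force: [0.4, 1.0, -0.7]
gripper_width: 0.0552
```

```bash
python3 - <<'E'
from h import *
st();snap('wrist','w17.png')
E
```

```text
27.3 [ 0.4605 -0.2106  0.2405] [-89.5  -0.5 -89.6] [ 0.4  1.  -0.7] 0.0552
```

View pics/w17.png

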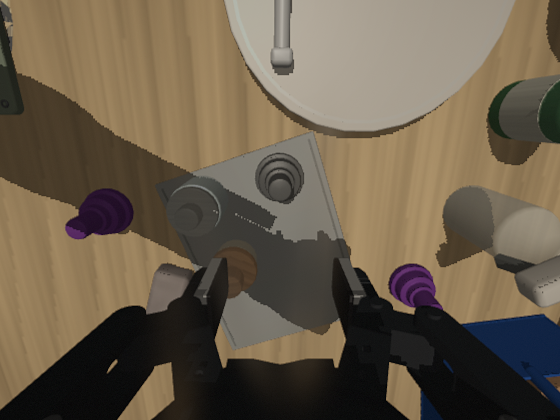

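```bash
python3 - <<'E'
from h import *
p=manip.observe()['position']
for n,u,v,z in [('plun',281,187,.086),('palm',236,283,.088),('jar',186,215,.098)]:print(n,wray(u,v,z).round(4))
E
```

```text
plun [ 0.4649 -0.204   0.086 ]
palm [ 0.4111 -0.3246  0.088 ]
jar [ 0.3607 -0.2336  0.098 ]
```

>>> {"api": "apply_moves", "payload": {"translation": [[0.1, 0.2, -3], [0, 0, -5], [0, 0, -5], [0, 0, -4], [0, 0, -1], [0, 0, 0]], "twist": [0, 0, 0, 0, 0, 0]}}

```text
clock: 28.1
position: [0.4663, -0.2016, 0.0558]
eef_rot: [-1.557, -0.008, -1.553]
contact_force: [-0.2, 0.5, 0.6]
gripper_width: 0.0548
```

```bash
python3 - <<'E'
from h import *
st();snap('wrist','w18.png')
E
```

```text
28.1 [ 0.4663 -0.2016  0.0558] [-89.2  -0.5 -89. ] [-0.2  0.5  0.6] 0.0548
```

View pics/w18.png

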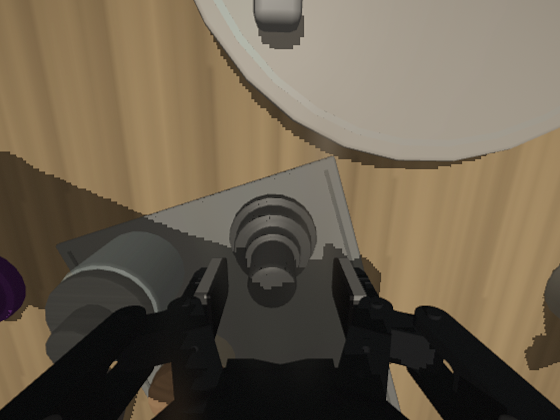

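```bash
python3 - <<'E'
from h import *
p=manip.observe()['position'];print(wray(272,287,.086)-p)
E
```

```text
[-0.00369692 -0.00708199  0.02978097]
```

>>> {"api": "apply_moves", "payload": {"translation": [[-0.3, -0.7, 0], [0, 0, -1.2], [0, 0, -1], [0, 0, 0]], "twist": [0, 0, 0, 0]}}

```text
clock: 28.65
position: [0.4646, -0.2095, 0.0352]
eef_rot: [-1.553, -0.01, -1.553]
contact_force: [0.4, -0.4, 0.9]
gripper_width: 0.0551
```

>>> {"api": "apply_moves", "payload": {"translation": [[0, 0, -0.2], [0, 0, 0], [0, 0, 0], [0, 0, 0], [0, 0, 0]], "twist": [0, 0, 0, 0, 0], "hand": 1}}

```text
clock: 29.28
position: [0.4647, -0.2094, 0.0333]
eef_rot: [-1.553, -0.01, -1.553]
contact_force: [0.1, 0.5, -1.4]
gripper_width: 0.0259
```

>>> {"api": "apply_moves", "payload": {"translation": [[0, 0, 2], [0, 0, 4], [0, 0, 5], [0, 0, 5], [4.1, 3.9, 2], [4.1, 3.9, 0], [4.1, 3.9, 0], [4.1, 3.9, 0], [0, 0, 0]], "twist": [0, 0, 0, 0, 0, 0, 0, 0, 0]}}

```text
clock: 30.4
position: [0.6315, -0.0472, 0.2199]
eef_rot: [-1.552, -0.009, -1.555]
contact_force: [-1.5, -0.6, -2.4]
gripper_width: 0.0259
```

```bash
python3 - <<'E'
from h import *
st();snap('wrist','w19.png')
E
```

```text
30.4 [ 0.6315 -0.0472  0.2199] [-89.   -0.5 -89.1] [-1.5 -0.6 -2.4] 0.0259
```

View pics/w19.png

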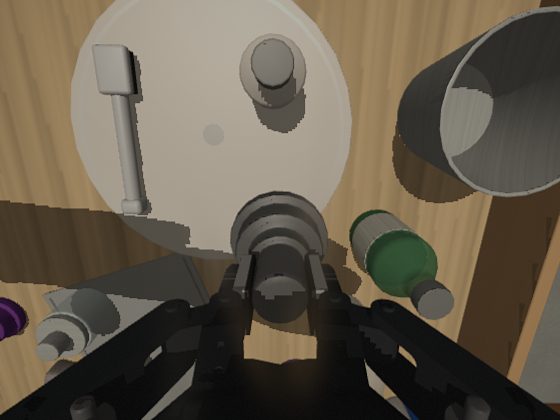

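```bash
python3 - <<'E'
from h import *
for n,u,v,z in [('bot',272,58,.152),('spot',213,134,.036),('btip',112,45,.06),('bend',134,208,.05),('bjoin',121,95,.05)]:print(n,wray(u,v,z).round(4))
E
```

```text
bot [0.625  0.0691 0.152 ]
spot [0.557  0.0093 0.036 ]
btip [0.4684 0.0933 0.06  ]
bend [ 0.462  -0.0759  0.05  ]
bjoin [0.4655 0.0486 0.05  ]
```

>>> {"api": "apply_moves", "payload": {"translation": [[-0.3, -0.4, -3], [0, 0, -4], [0, 0, -4], [0, 0, -2], [0, 0, -1], [0, 0, 0]], "twist": [0, 0, 0, 0, 0, 0]}}

```text
clock: 31.2
position: [0.6245, -0.0589, 0.0783]
eef_rot: [-1.552, -0.013, -1.563]
contact_force: [0.5, -0.0, -1.3]
gripper_width: 0.0257
```

>>> {"api": "apply_moves", "payload": {"translation": [[0.4, 0.4, -0.6], [0, 0, -0.4], [0, 0, -0.2], [0, 0, 0]], "twist": [0, 0, 0, 0]}}

```text
clock: 31.7
position: [0.6297, -0.0549, 0.0676]
eef_rot: [-1.549, -0.013, -1.563]
contact_force: [-0.2, -0.4, -1.6]
gripper_width: 0.0258
```

>>> {"api": "apply_moves", "payload": {"translation": [[0, 0, -0.25], [0, 0, -0.15], [0, 0, 0]], "twist": [0, 0, 0]}}

```text
clock: 32.08
position: [0.6297, -0.0549, 0.0635]
eef_rot: [-1.549, -0.013, -1.563]
contact_force: [0.5, -0.5, -1.7]
gripper_width: 0.0256
```

>>> {"api": "apply_moves", "payload": {"translation": [[0, 0, 0], [0, 0, 0], [0, 0, 0], [0, 0, 4], [0, 0, 5], [0, 0, 5], [0, 0, 3]], "twist": [0, 0, 0, 0, 0, 0, 0], "hand": 5}}

```text
clock: 32.95
position: [0.6283, -0.0549, 0.2371]
eef_rot: [-1.552, -0.013, -1.564]
contact_force: [-0.3, 0.1, -0.3]
gripper_width: 0.0501
```

```bash
python3 - <<'E'
from h import *
st();snap('wrist','w20.png')
E
```

```text
32.95 [ 0.6283 -0.0549  0.2371] [-88.9  -0.8 -89.6] [-0.3  0.1 -0.3] 0.0501
```

View pics/w20.png

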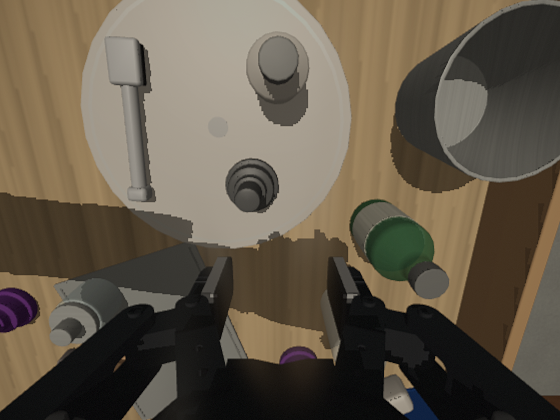

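```bash
python3 - <<'E'
from h import *
for n,u,v,z in [('bot',278,54,.152),('plun',249,199,.116),('spot',218,127,.036),('btip',125,38,.06),('bend',141,198,.05)]:print(n,wray(u,v,z).round(4))
E
```

```text
bot [0.6294 0.0692 0.152 ]
plun [ 0.6013 -0.0568  0.116 ]
spot [0.5596 0.0104 0.036 ]
btip [0.4741 0.0982 0.06  ]
bend [ 0.4624 -0.0743  0.05  ]
```

>>> {"api": "apply_moves", "payload": {"translation": [[-3.2, -3.9, 0], [-3.2, -3.9, 0], [-3.2, -3.9, 0], [-3.2, -3.9, 0], [-3.2, -3.9, 0], [-3.2, -3.9, 0], [-3.2, -3.6, 0], [0, 0, 0]], "twist": [0, 0, 0, 0, 0, 0, 0, 0], "hand": 6}}

```text
clock: 34.0
position: [0.3968, -0.3323, 0.2406]
eef_rot: [-1.546, -0.016, -1.563]
contact_force: [0.4, 0.5, 0.1]
gripper_width: 0.0598
```

```bash
python3 - <<'E'
from h import *
st();snap('wrist','w21.png')
t=snap('top','t21.png')
cv2.imwrite('pics/t21c.png',cv2.resize(t[140:300,220:420,::-1],None,fx=3.8,fy=3.7,interpolation=cv2.INTER_CUBIC))
E
```

```text
34.0 [ 0.3968 -0.3323  0.2406] [-88.6  -0.9 -89.5] [0.4 0.5 0.1] 0.0598
```

View pics/w21.png

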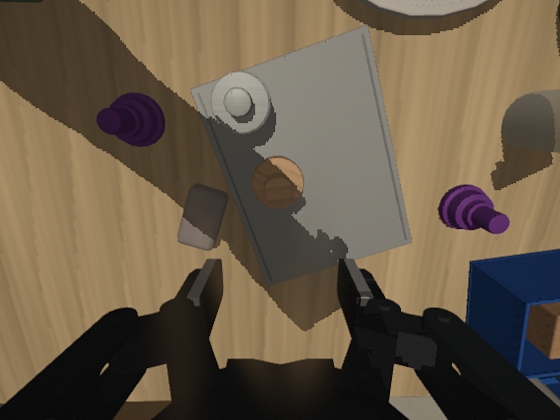

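View pics/t21c.png

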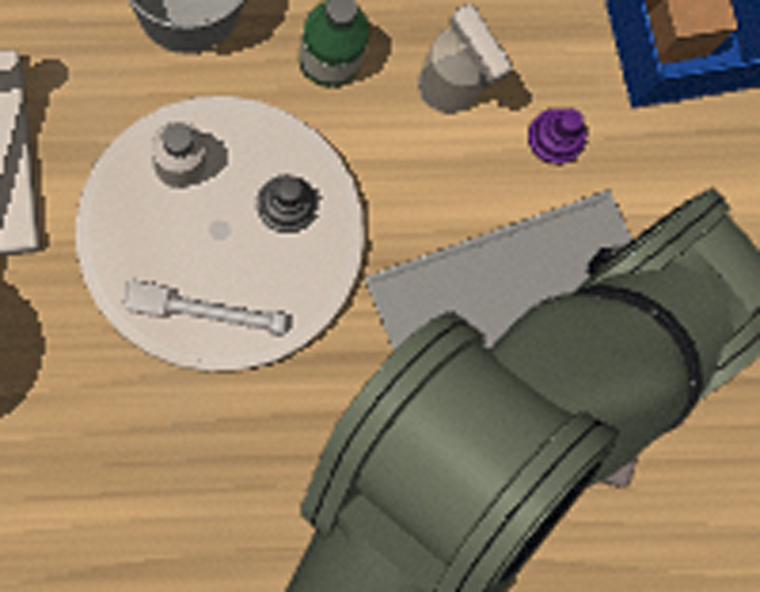

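```bash
python3 - <<'E'
from h import *
f=lambda u,v,z:ray('top',u/3.8+220,v/3.7+140,z).round(4)
for n,u,v,z in [('bot',180,137,.152),('plun',290,187,.116),('spot',220,230,.036),('btip',126,296,.05),('bend',291,323,.05)]:print(n,f(u,v,z))
for n,u,v,z in [('palm',277,186,.088),('jar',237,99,.098)]:print(n,wray(u,v,z).round(4))
E
```

```text
bot [0.6334 0.0477 0.152 ]
plun [ 0.5849 -0.0663  0.116 ]
spot [0.556  0.0077 0.036 ]
btip [0.4806 0.1114 0.05  ]
bend [ 0.4459 -0.0661  0.05  ]
palm [ 0.4005 -0.3242  0.088 ]
jar [ 0.3605 -0.2357  0.098 ]
```

>>> {"api": "apply_moves", "payload": {"translation": [[0.4, 0.5, 0], [0, 0, 0], [0, 0, -3]], "twist": [0, 0, 0]}}

```text
clock: 34.48
position: [0.4062, -0.3226, 0.2108]
eef_rot: [-1.543, -0.015, -1.554]
contact_force: [1.1, -0.6, -0.5]
gripper_width: 0.0601
```

```bash
python3 - <<'E'
from h import *
st();snap('wrist','w22.png')
t=snap('top','t22.png')
cv2.imwrite('pics/t22c.png',cv2.resize(t[140:300,220:420,::-1],None,fx=3.8,fy=3.7,interpolation=cv2.INTER_CUBIC))
E
```

```text
34.48 [ 0.4062 -0.3226  0.2108] [-88.4  -0.9 -89. ] [ 1.1 -0.6 -0.5] 0.0601
```

View pics/t22c.png

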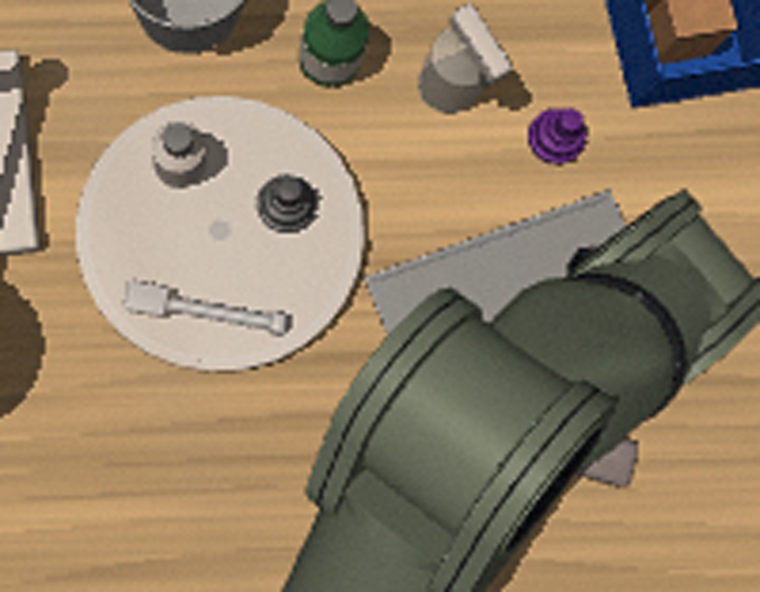

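View pics/w22.png

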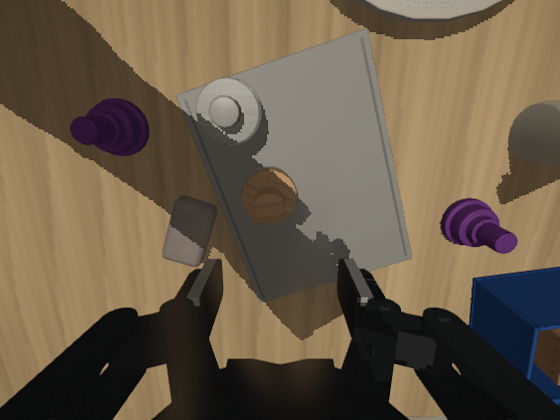

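```bash
python3 - <<'E'
from h import *
print(wray(268,203,.088)-manip.observe()['position'])
E
```

```text
[-0.00844261 -0.00434963 -0.12023953]
```

>>> {"api": "apply_moves", "payload": {"translation": [[-0.5, -0.5, -2], [0, 0, -4], [0, 0, -4], [0, 0, -3], [0, 0, 0]], "twist": [0, 0, 0, 0, 0]}}

```text
clock: 35.2
position: [0.4025, -0.3265, 0.0788]
eef_rot: [-1.544, -0.013, -1.551]
contact_force: [0.7, -0.6, 0.4]
gripper_width: 0.06
```

```bash
python3 - <<'E'
from h import *
st();snap('wrist','w23.png')
E
```

```text
35.2 [ 0.4025 -0.3265  0.0788] [-88.5  -0.8 -88.9] [ 0.7 -0.6  0.4] 0.06
```

View pics/w23.png

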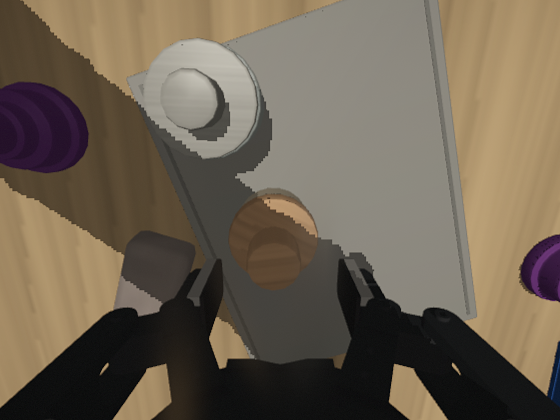

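```bash
python3 - <<'E'
from h import *
print(wray(274,264,.088)-manip.observe()['position'])
E
```

```text
[-0.00287938 -0.00485174  0.00811351]
```

>>> {"api": "apply_moves", "payload": {"translation": [[-0.3, -0.5, 0], [0, 0, -2], [0, 0, -1.6], [0, 0, 0]], "twist": [0, 0, 0, 0]}}

```text
clock: 35.75
position: [0.4019, -0.3348, 0.0488]
eef_rot: [-1.537, -0.02, -1.55]
contact_force: [0.7, -0.0, 1.1]
gripper_width: 0.0596
```

```bash
python3 - <<'E'
from h import *
st();snap('wrist','w24.png')
E
```

```text
35.75 [ 0.4019 -0.3348  0.0488] [-88.1  -1.1 -88.8] [ 0.7 -0.   1.1] 0.0596
```

View pics/w24.png

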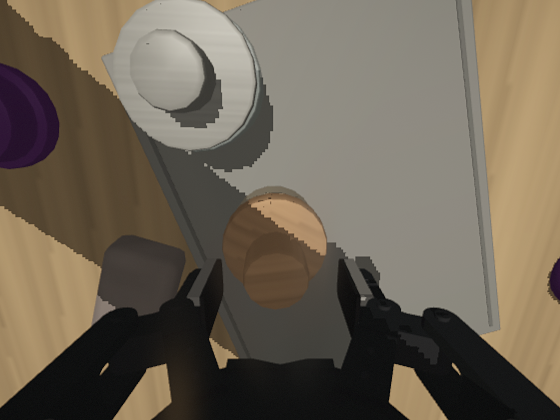

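>>> {"api": "apply_moves", "payload": {"translation": [[0, 0.2, -0.8], [0, 0, -0.4], [0, 0, 0]], "twist": [0, 0, 0]}}

```text
clock: 36.17
position: [0.4028, -0.3334, 0.0384]
eef_rot: [-1.535, -0.022, -1.55]
contact_force: [-0.5, -0.1, 0.1]
gripper_width: 0.0604
```

>>> {"api": "apply_moves", "payload": {"translation": [[0, 0, 0], [0, 0, 0], [0, 0, 0], [0, 0, 0]], "twist": [0, 0, 0, 0], "hand": 1}}

```text
clock: 36.67
position: [0.4028, -0.3335, 0.0389]
eef_rot: [-1.534, -0.022, -1.55]
contact_force: [0.4, 0.5, 0.6]
gripper_width: 0.0327
```

>>> {"api": "apply_moves", "payload": {"translation": [[0, 0, 2], [0, 0, 4], [0, 0, 5], [0, 0, 5], [1.8, 5.4, 2], [1.8, 5.4, 2], [1.8, 5.4, 0], [1.8, 5.4, 0], [1.8, 5.4, 0], [1.8, 5.4, 0], [1.8, 5.4, 0], [1.8, 5.2, 0], [0, 0, 0]], "twist": [0, 0, 0, 0, 0, 0, 0, 0, 0, 0, 0, 0, 0]}}

```text
clock: 38.3
position: [0.5474, 0.1126, 0.2446]
eef_rot: [-1.534, -0.021, -1.551]
contact_force: [-0.7, -1.2, -2.0]
gripper_width: 0.0331
```

```bash
python3 - <<'E'
from h import *
st();snap('wrist','w25.png')
E
```

```text
38.3 [0.5474 0.1126 0.2446] [-87.9  -1.2 -88.9] [-0.7 -1.2 -2. ] 0.0331
```

View pics/w25.png

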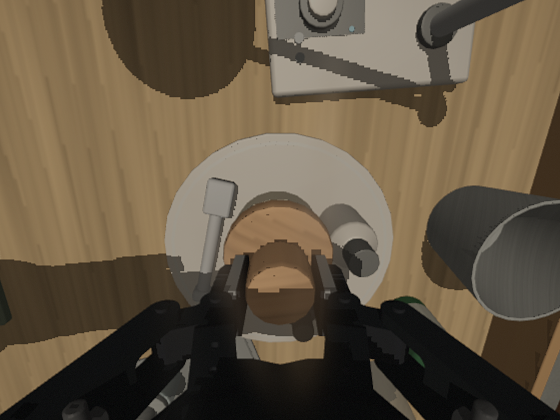

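```bash
python3 - <<'E'
from h import *
for n,u,v,z in [('bot',361,262,.152),('btip',221,180,.06),('bjoin',214,217,.05)]:print(n,wray(u,v,z).round(4))
E
```

```text
bot [0.6328 0.0527 0.152 ]
btip [0.4839 0.1136 0.06  ]
bjoin [0.4712 0.0629 0.05  ]
```

>>> {"api": "apply_moves", "payload": {"translation": [[0, -0.5, -3], [0, 0, -4], [0, 0, -4], [0, 0, -3], [0, 0, -1.5], [0, 0, 0]], "twist": [0, 0, 0, 0, 0, 0]}}

```text
clock: 39.1
position: [0.5462, 0.0986, 0.0868]
eef_rot: [-1.532, -0.024, -1.561]
contact_force: [0.4, -0.7, -1.2]
gripper_width: 0.0328
```

>>> {"api": "apply_moves", "payload": {"translation": [[0.2, 0.5, -0.6], [0, 0, -0.4], [0, 0, -0.3], [0, 0, 0]], "twist": [0, 0, 0, 0]}}

```text
clock: 39.6
position: [0.5491, 0.1034, 0.0749]
eef_rot: [-1.53, -0.023, -1.562]
contact_force: [0.9, 0.9, -1.1]
gripper_width: 0.033
```

>>> {"api": "apply_moves", "payload": {"translation": [[0, 0, -0.3], [0, 0, -0.2], [0, 0, 0]], "twist": [0, 0, 0]}}

```text
clock: 39.98
position: [0.5492, 0.1034, 0.0698]
eef_rot: [-1.529, -0.023, -1.562]
contact_force: [0.5, 0.3, -0.4]
gripper_width: 0.0329
```

>>> {"api": "apply_moves", "payload": {"translation": [[0, 0, 0], [0, 0, 0], [0, 0, 0], [0, 0, 0], [0, 0, 2], [0, 0, 4], [0, 0, 5], [0, 0, 5]], "twist": [0, 0, 0, 0, 0, 0, 0, 0], "hand": 5}}

```text
clock: 40.98
position: [0.5475, 0.1029, 0.2319]
eef_rot: [-1.534, -0.025, -1.562]
contact_force: [0.1, 0.6, -0.6]
gripper_width: 0.0503
```

```bash
python3 - <<'E'
from h import *
st();snap('wrist','w26.png')
E
```

```text
40.98 [0.5475 0.1029 0.2319] [-87.9  -1.4 -89.5] [ 0.1  0.6 -0.6] 0.0503
```

View pics/w26.png

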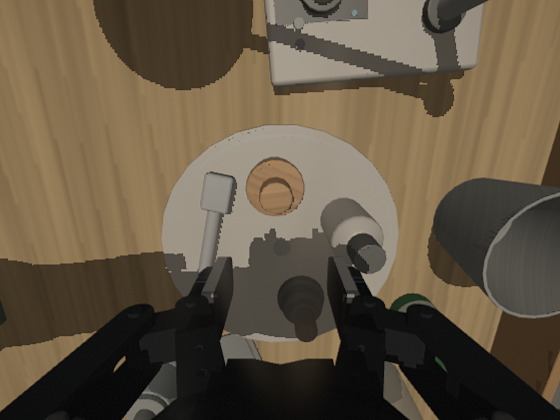

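>>> {"api": "apply_moves", "payload": {"translation": [[0, 0, 1], [-2.7, -4.9, 0], [-2.7, -4.9, 0], [-2.7, -4.9, 0], [-2.7, -4.9, 0], [-2.7, -4.9, 0], [-2.7, -4.9, 0], [-2.7, -4.7, 0], [0, 0, 0]], "twist": [0, 0, 0, 0, 0, 0, 0, 0, 0], "hand": 5.5}}

```text
clock: 42.15
position: [0.3529, -0.2478, 0.2501]
eef_rot: [-1.521, -0.025, -1.562]
contact_force: [0.2, 1.2, 0.0]
gripper_width: 0.0547
```

```bash
python3 - <<'E'
from h import *
st();snap('wrist','w27.png')
t=snap('top','t27.png')
cv2.imwrite('pics/t27c.png',cv2.resize(t[140:300,220:420,::-1],None,fx=3.8,fy=3.7,interpolation=cv2.INTER_CUBIC))
E
```

```text
42.15 [ 0.3529 -0.2478  0.2501] [-87.2  -1.5 -89.5] [0.2 1.2 0. ] 0.0547
```

View pics/w27.png

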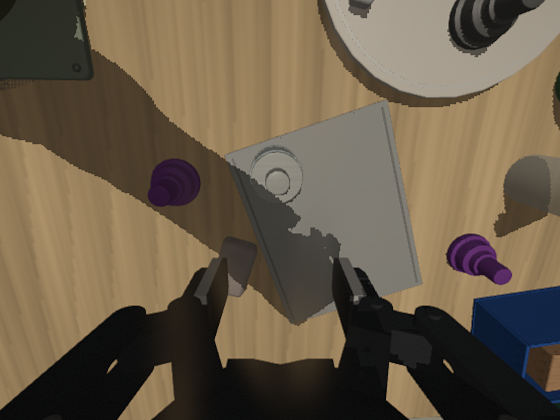

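View pics/t27c.png

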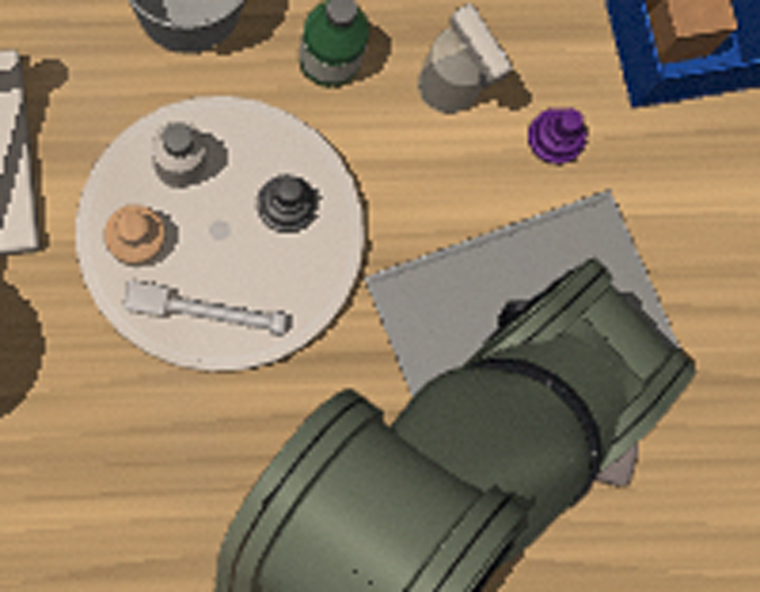

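```bash
python3 - <<'E'
from h import *
print(wray(277.5,180,.098)-manip.observe()['position'])
E
```

```text
[ 0.00540933  0.01092358 -0.1517738 ]
```

>>> {"api": "apply_moves", "payload": {"translation": [[0.2, 0.5, -3], [0, 0, -4], [0, 0, -4], [0, 0, -3], [0, 0, 0]], "twist": [0, 0, 0, 0, 0]}}

```text
clock: 42.88
position: [0.361, -0.234, 0.1061]
eef_rot: [-1.519, -0.024, -1.545]
contact_force: [-0.4, -0.6, 0.3]
gripper_width: 0.0551
```

```bash
python3 - <<'E'
from h import *
st();snap('wrist','w28.png')
E
```

```text
42.88 [ 0.361  -0.234   0.1061] [-87.1  -1.4 -88.5] [-0.4 -0.6  0.3] 0.0551
```

View pics/w28.png

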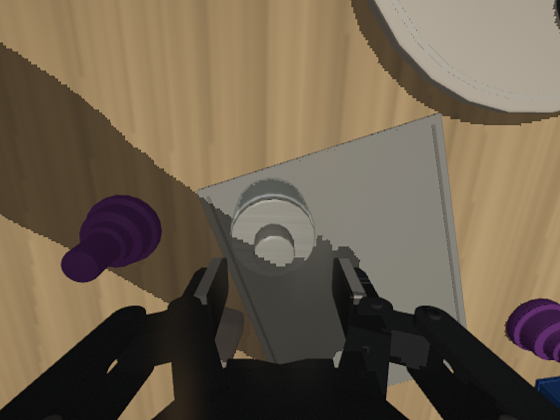

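```bash
python3 - <<'E'
from h import *
print(wray(274,249,.098)-manip.observe()['position'])
E
```

```text
[-0.0025133  -0.00322702 -0.00911817]
```

>>> {"api": "apply_moves", "payload": {"translation": [[-0.3, -0.2, -2], [0, 0, -1.8], [0, 0, 0]], "twist": [0, 0, 0]}}

```text
clock: 43.3
position: [0.3613, -0.2357, 0.072]
eef_rot: [-1.513, -0.027, -1.541]
contact_force: [0.3, 0.7, -0.2]
gripper_width: 0.055
```

```bash
python3 - <<'E'
from h import *
st();snap('wrist','w29.png')
E
```

```text
43.3 [ 0.3613 -0.2357  0.072 ] [-86.7  -1.6 -88.3] [ 0.3  0.7 -0.2] 0.055
```

View pics/w29.png

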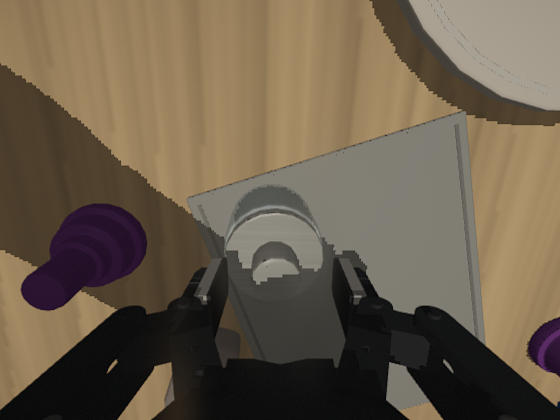

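>>> {"api": "apply_moves", "payload": {"translation": [[-0.2, -0.3, -1], [0, 0, -0.8], [0, 0, -0.3], [0, 0, 0]], "twist": [0, 0, 0, 0]}}

```text
clock: 43.85
position: [0.3603, -0.2392, 0.052]
eef_rot: [-1.511, -0.029, -1.54]
contact_force: [0.5, -0.2, 0.1]
gripper_width: 0.0548
```

>>> {"api": "apply_moves", "payload": {"translation": [[0, 0, 0], [0, 0, 0], [0, 0, 0], [0, 0, 0]], "twist": [0, 0, 0, 0], "hand": 1}}

```text
clock: 44.35
position: [0.3603, -0.2391, 0.0523]
eef_rot: [-1.511, -0.029, -1.54]
contact_force: [-0.3, -0.7, -0.7]
gripper_width: 0.0268
```

>>> {"api": "apply_moves", "payload": {"translation": [[0, 0, 2], [0, 0, 4], [0, 0, 5], [0, 0, 5], [3, 4.2, 1], [3, 4.2, 1], [3, 4.2, 0], [3, 4.2, 0], [3, 4.2, 0], [3, 3.8, 0], [0, 0, 0]], "twist": [0, 0, 0, 0, 0, 0, 0, 0, 0, 0, 0]}}

```text
clock: 45.72
position: [0.5432, 0.0198, 0.2378]
eef_rot: [-1.511, -0.027, -1.541]
contact_force: [-1.1, -1.1, -3.0]
gripper_width: 0.0267
```

```bash
python3 - <<'E'
from h import *
st();snap('wrist','w30.png')
E
```

```text
45.73 [0.5432 0.0198 0.2378] [-86.6  -1.6 -88.3] [-1.1 -1.1 -3. ] 0.0267
```

View pics/w30.png

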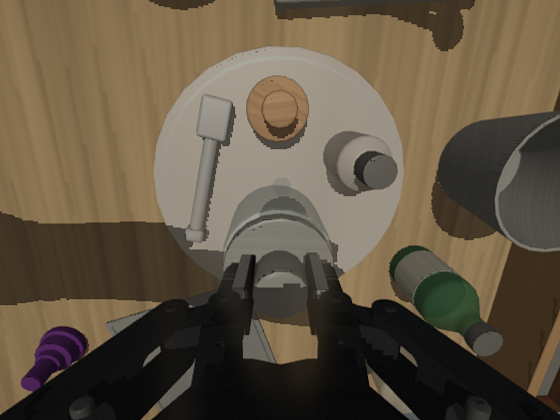

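>>> {"api": "apply_moves", "payload": {"translation": [[-0.2, -0.4, -3], [0, 0, -4], [0, 0, -4], [0, 0, -2], [0, 0, -1], [0, 0, 0]], "twist": [0, 0, 0, 0, 0, 0]}}

```text
clock: 46.52
position: [0.5379, 0.0089, 0.0957]
eef_rot: [-1.511, -0.029, -1.549]
contact_force: [-0.3, 0.0, -1.7]
gripper_width: 0.0263
```

```bash
python3 - <<'E'
from h import *
st();snap('wrist','w31.png')
E
```

```text
46.52 [0.5379 0.0089 0.0957] [-86.5  -1.7 -88.8] [-0.3  0.  -1.7] 0.0263
```

View pics/w31.png

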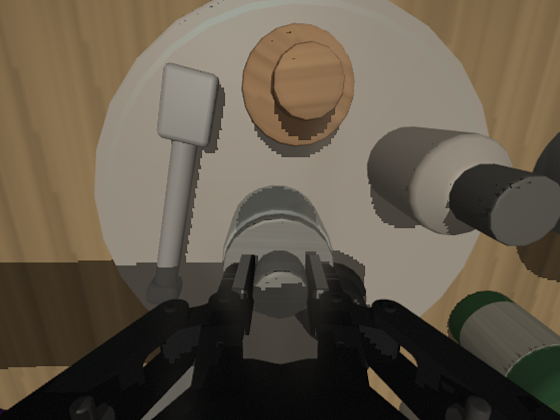

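>>> {"api": "apply_moves", "payload": {"translation": [[0.1, 0, -0.6], [0, 0, -0.3], [0, 0, -0.2], [0, 0, 0]], "twist": [0, 0, 0, 0]}}

```text
clock: 47.08
position: [0.54, 0.0089, 0.086]
eef_rot: [-1.507, -0.029, -1.549]
contact_force: [0.1, -0.1, -2.3]
gripper_width: 0.0267
```

>>> {"api": "apply_moves", "payload": {"translation": [[0, 0, -0.2], [0, 0, -0.2], [0, 0, 0]], "twist": [0, 0, 0]}}

```text
clock: 47.45
position: [0.541, 0.0089, 0.0829]
eef_rot: [-1.505, -0.029, -1.549]
contact_force: [-3.6, -0.0, 2.9]
gripper_width: 0.0262
```

>>> {"api": "apply_moves", "payload": {"translation": [[0, 0, 0], [0, 0, 0], [0, 0, 0], [0, 0, 0], [0, 0, 2], [0, 0, 4], [0, 0, 5], [0, 0, 5], [0, 0, 4]], "twist": [0, 0, 0, 0, 0, 0, 0, 0, 0], "hand": 4.6}}

```text
clock: 48.58
position: [0.5392, 0.0086, 0.2867]
eef_rot: [-1.509, -0.03, -1.549]
contact_force: [0.3, 0.1, -1.3]
gripper_width: 0.0456
```

```bash
python3 - <<'E'
from h import *
st();snap('wrist','w32.png')
E
```

```text
48.58 [0.5392 0.0086 0.2867] [-86.5  -1.7 -88.8] [ 0.3  0.1 -1.3] 0.0456
```

View pics/w32.png

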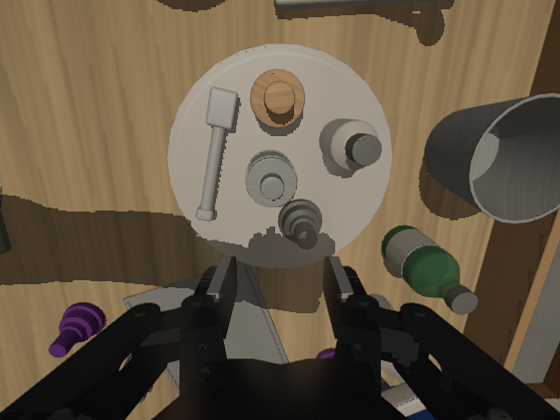

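>>> {"api": "apply_moves", "payload": {"translation": [[0, 0, 4], [0, 0, 4], [-0.5, 4.8, 0], [-0.5, 4.8, 0], [-0.5, 4.8, 0], [-0.5, 4.8, 0], [-2.7, 4.1, 0], [-2.7, 4.1, 0], [-2.7, 4.1, 0], [-2.7, 3.6, 0], [0, 0, 0]], "twist": [0, 0, -8, -8, -8, -8, -8, -8, -8, -8, -8], "hand": 6.5}}

```text
clock: 50.0
position: [0.4055, 0.3696, 0.3738]
eef_rot: [-1.5, -0.031, -2.847]
contact_force: [0.6, -1.9, 0.9]
gripper_width: 0.0648
```

```bash
python3 - <<'E'
from h import *
st();snap('wrist','w33.png')
t=snap('top','t33.png')
cv2.imwrite('pics/t33c.png',cv2.resize(t[130:290,190:390,::-1],None,fx=3.8,fy=3.7,interpolation=cv2.INTER_CUBIC))
E
```

```text
50.0 [0.4055 0.3696 0.3738] [ -86.    -1.8 -163.1] [ 0.6 -1.9  0.9] 0.0648
```

View pics/w33.png

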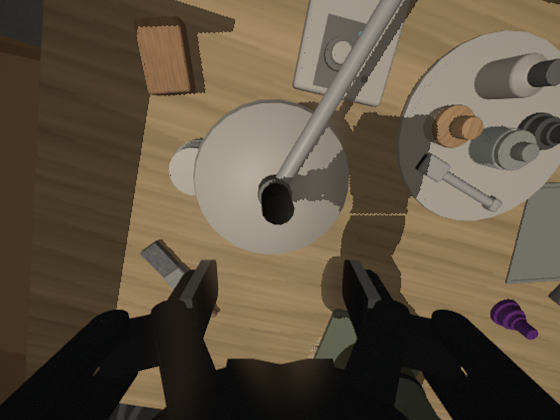

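View pics/t33c.png

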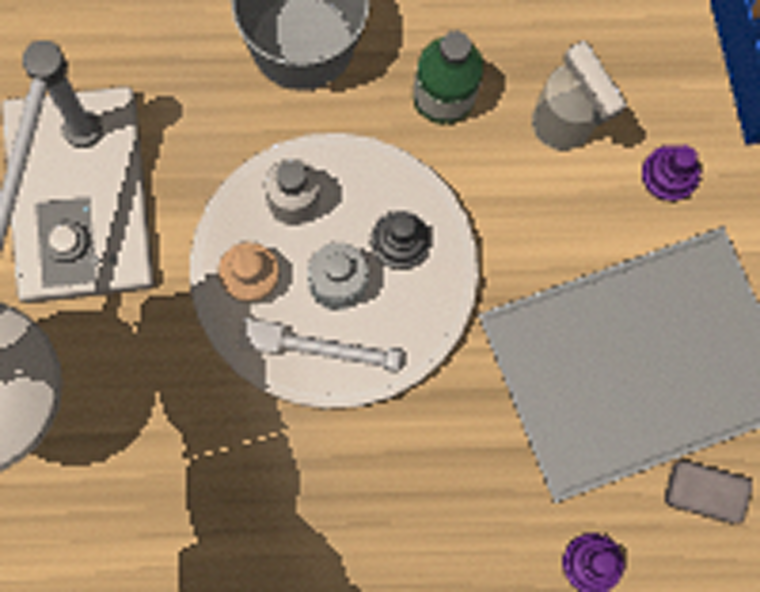

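```bash
python3 - <<'E'
from h import *
print(wray(278,208,.308)-manip.observe()['position'])
E
```

```text
[ 0.00686825 -0.00114099 -0.06598552]
```

>>> {"api": "apply_moves", "payload": {"translation": [[0.3, -0.1, -3], [0, 0, -3.5], [0, 0, 0]], "twist": [0, 0, 0]}}

```text
clock: 50.48
position: [0.4114, 0.3645, 0.308]
eef_rot: [-1.499, -0.03, -2.84]
contact_force: [0.8, -0.9, 1.7]
gripper_width: 0.0646
```

```bash
python3 - <<'E'
from h import *
st();snap('wrist','w34.png')
E
```

```text
50.48 [0.4114 0.3645 0.308 ] [ -85.9   -1.7 -162.7] [ 0.8 -0.9  1.7] 0.0646
```

View pics/w34.png

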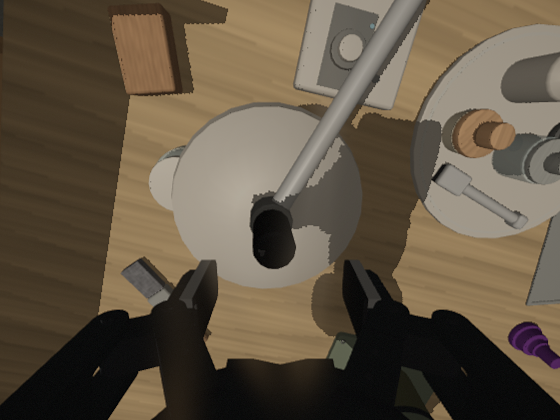

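>>> {"api": "apply_moves", "payload": {"translation": [[0, 0, -2.5], [0, 0, -2.2], [0, 0, -1.2], [0, 0, 0]], "twist": [0, 0, 0, 0]}}

```text
clock: 51.02
position: [0.4145, 0.3644, 0.2548]
eef_rot: [-1.503, -0.021, -2.836]
contact_force: [2.0, -1.4, -0.2]
gripper_width: 0.0647
```

```bash
python3 - <<'E'
from h import *
st();snap('wrist','w35.png')
E
```

```text
51.02 [0.4145 0.3644 0.2548] [ -86.1   -1.2 -162.5] [ 2.  -1.4 -0.2] 0.0647
```

View pics/w35.png

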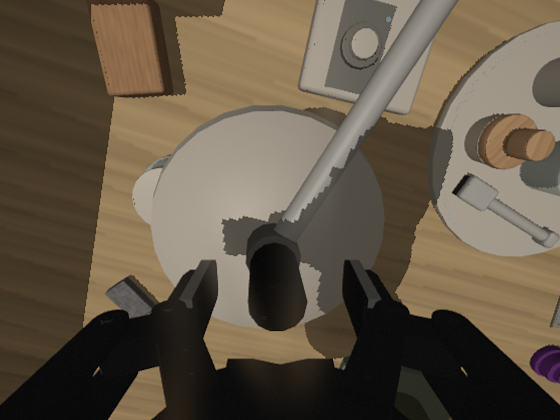

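>>> {"api": "apply_moves", "payload": {"translation": [[0, 0, -0.5], [0, 0, 0], [0, 0, 0], [0, 0, 0], [0, 0, 0]], "twist": [0, 0, 0, 0, 0], "hand": 1}}

```text
clock: 51.7
position: [0.4151, 0.3647, 0.2515]
eef_rot: [-1.505, -0.019, -2.836]
contact_force: [0.2, -0.8, -1.2]
gripper_width: 0.0273
```

```bash
python3 - <<'E'
from h import *
s=st();p=s['position'][:2];H=np.array([.7272,.2888])
print(np.hypot(*(p-H)))
C=np.array([.557,.008])
a0=np.degrees(np.arctan2(*(p-H)[::-1]));a1=np.degrees(np.arctan2(*(C-H)[::-1]));print(a0,a1,np.hypot(*(C-H)))
tot=(a1-a0)%360;print(tot);print(arc(H,p,tot,18).tolist())
E
```

```text
51.7 [0.4151 0.3647 0.2515] [ -86.2   -1.1 -162.5] [ 0.2 -0.8 -1.2] 0.0273
0.3211847294803268
166.32253597611756 -121.22111597526964 0.32835450354761386
72.45634804861277
[[-0.46, -2.21], [-0.3, -2.24], [-0.14, -2.25], [0.02, -2.26], [0.17, -2.25], [0.33, -2.23], [0.49, -2.2], [0.64, -2.16], [0.79, -2.11], [0.94, -2.05], [1.08, -1.98], [1.22, -1.9], [1.35, -1.81], [1.47, -1.71], [1.59, -1.6], [1.7, -1.49], [1.8, -1.37], [1.89, -1.24]]
```

>>> {"api": "apply_moves", "payload": {"translation": [[-0.5, -2.2, 0], [-0.3, -2.2, 0], [-0.1, -2.2, 0], [0, -2.3, 0], [0.2, -2.2, 0], [0.3, -2.2, 0], [0.5, -2.2, 0], [0.6, -2.2, 0], [0.8, -2.1, 0]], "twist": [4, 4, 4, 4, 4, 4, 4, 4, 4]}}

```text
clock: 52.82
position: [0.4318, 0.1635, 0.2515]
eef_rot: [-1.503, -0.013, -2.186]
contact_force: [7.2, 3.5, -10.5]
gripper_width: 0.0274
```

```bash
python3 - <<'E'
from h import *
s=st();p=s['position'][:2];H=np.array([.7272,.2888])
print(np.hypot(*(p-H)))
C=np.array([.557,.008])
a0=np.degrees(np.arctan2(*(p-H)[::-1]));a1=np.degrees(np.arctan2(*(C-H)[::-1]))
tot=(a1-a0)%360;print(tot);print(arc(H,p,tot,9).tolist())
E
```

```text
52.83 [0.4318 0.1635 0.2515] [ -86.1   -0.8 -125.2] [  7.2   3.5 -10.5] 0.0274
0.32090642827160654
35.789037672488575
[[0.94, -2.02], [1.08, -1.95], [1.21, -1.87], [1.34, -1.78], [1.46, -1.68], [1.57, -1.58], [1.68, -1.47], [1.77, -1.35], [1.86, -1.22]]
```

>>> {"api": "apply_moves", "payload": {"translation": [[0.9, -2, 0], [1, -1.9, 0], [1.2, -1.9, 0], [1.3, -1.8, 0], [1.4, -1.7, 0], [1.5, -1.6, 0], [1.6, -1.5, 0], [1.7, -1.4, 0], [0, 0, 0]], "twist": [4, 4, 4, 4, 4, 4, 4, 4, 0]}}

```text
clock: 53.95
position: [0.5424, 0.026, 0.2516]
eef_rot: [-1.504, -0.006, -1.599]
contact_force: [1.0, 0.8, 3.6]
gripper_width: 0.0275
```

```bash
python3 - <<'E'
from h import *
s=st();snap('wrist','w36.png');snap('side','s36.png');snap('top','t36.png')
E
```

```text
53.95 [0.5424 0.026  0.2516] [-86.2  -0.3 -91.6] [1.  0.8 3.6] 0.0275
```

View pics/w36.png

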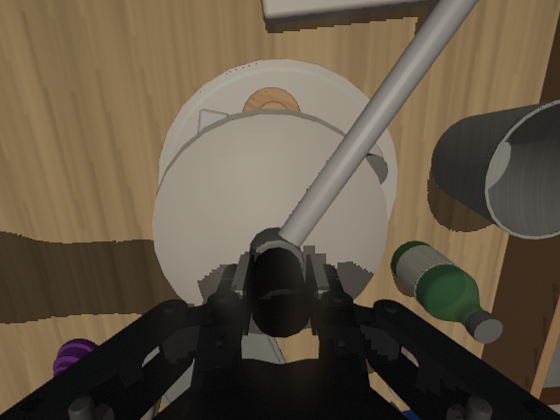

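View pics/s36.png

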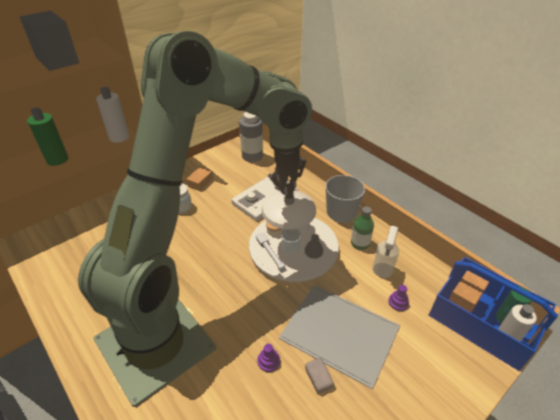

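```bash
python3 - <<'E'
from h import *
s=manip.observe();R=Ro.from_euler('xyz',s['eef_rot']).as_matrix();g=s['position']-.04*R[:,1];print(R[:,1].round(3),g)
H=np.array([.7272,.2888]);print(np.hypot(*(g[:2]-H)))
# head outline in wrist
W=wcam()
P=np.array([wray(u,v,.2)[:2] for u,v in((153,222),(160,190),(387,222),(380,190),(270,112),(200,135),(340,135))])
A=np.c_[2*P,np.ones(len(P))];b=(P**2).sum(1);x=np.linalg.lstsq(A,b,rcond=None)[0];print('head',x[:2],np.sqrt(x[2]+x[:2]@x[:2]))
P=np.array([wray(u,v,.036)[:2] for u,v in((162,150),(395,150),(278,60),(190,100),(365,95))])
A=np.c_[2*P,np.ones(len(P))];b=(P**2).sum(1);x=np.linalg.lstsq(A,b,rcond=None)[0];print('platter',x[:2],np.sqrt(x[2]+x[:2]@x[:2]))
E
```

```text
[ 0.066 -0.008 -0.998] [0.53874152 0.02700723 0.29150558]
0.32257100610483075
head [0.5393435  0.01653129] 0.09178363037857869
platter [0.5576476 0.0099844] 0.1587983564887181
```

>>> {"api": "apply_moves", "payload": {"translation": [[1.1, -0.7, 0], [1.0, -0.6, 0], [0, 0, 0]], "twist": [3, 3, 0]}}

```text
clock: 54.48
position: [0.5611, 0.013, 0.2516]
eef_rot: [-1.508, -0.008, -1.493]
contact_force: [-0.1, 2.8, 1.2]
gripper_width: 0.0275
```

>>> {"api": "apply_moves", "payload": {"translation": [[0, 0, 0], [0, 0, 0], [0, 0, 0], [0, 0, 4], [0, 0, 5], [0, 0, 3]], "twist": [0, 0, 0, 0, 0, 0], "hand": 5.5}}

```text
clock: 55.22
position: [0.5591, 0.0142, 0.3738]
eef_rot: [-1.511, -0.008, -1.495]
contact_force: [0.0, 0.1, -0.1]
gripper_width: 0.0552
```

```bash
python3 - <<'E'
from h import *
s=st();snap('wrist','w37.png');print(wcam().round(4).tolist())
E
```

```text
55.23 [0.5591 0.0142 0.3738] [-86.6  -0.5 -85.7] [ 0.   0.1 -0.1] 0.0552
[[0.9951, 0.0538, 0.0831, 0.544], [0.0766, -0.9499, -0.303, 0.0916], [0.0626, 0.3079, -0.9494, 0.543], [0.0, 0.0, 0.0, 1.0]]
```

View pics/w37.png

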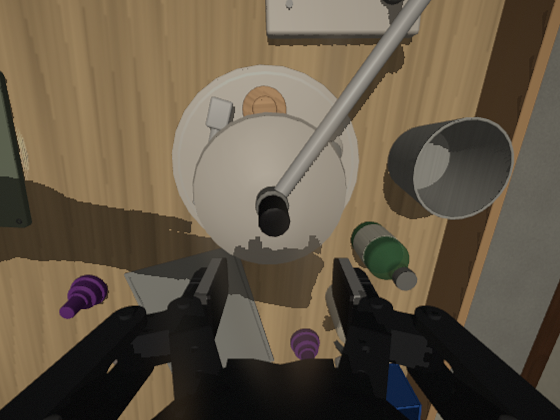

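>>> {"api": "apply_moves", "payload": {"translation": [[0.6, 4.8, 0], [0.6, 4.8, 0], [0.6, 4.8, 0], [0.6, 4.8, 0], [0.6, 4.8, 0], [0.6, 4.5, 0], [0, 0, 0]], "twist": [0, 0, 0, 0, 0, 0, 0], "hand": 0}}

```text
clock: 56.15
position: [0.5949, 0.3084, 0.3764]
eef_rot: [-1.505, -0.008, -1.498]
contact_force: [0.4, -0.9, -0.9]
gripper_width: -0.0004
```

```bash
python3 - <<'E'
from h import *
s=st();snap('wrist','w38.png');t=snap('top','t38.png');u=snap('side','s38.png')
cv2.imwrite('pics/t38c.png',cv2.resize(t[130:270,180:340,::-1],None,fx=4.5,fy=4,interpolation=cv2.INTER_CUBIC))
cv2.imwrite('pics/s38c.png',cv2.resize(u[160:300,220:380,::-1],None,fx=4.5,fy=4,interpolation=cv2.INTER_CUBIC))
E
```

```text
56.15 [0.5949 0.3084 0.3764] [-86.2  -0.5 -85.8] [ 0.4 -0.9 -0.9] -0.0004
```

View pics/w38.png

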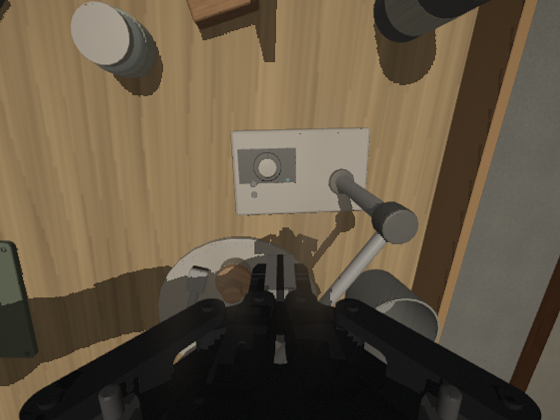

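View pics/t38c.png

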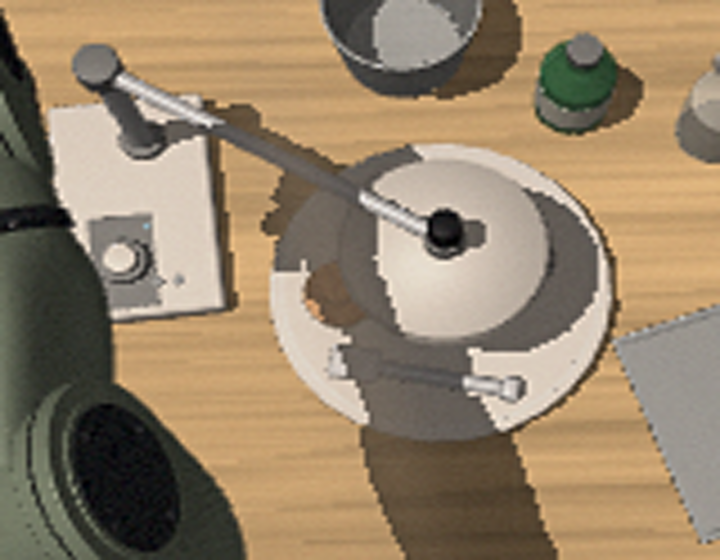

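View pics/s38c.png

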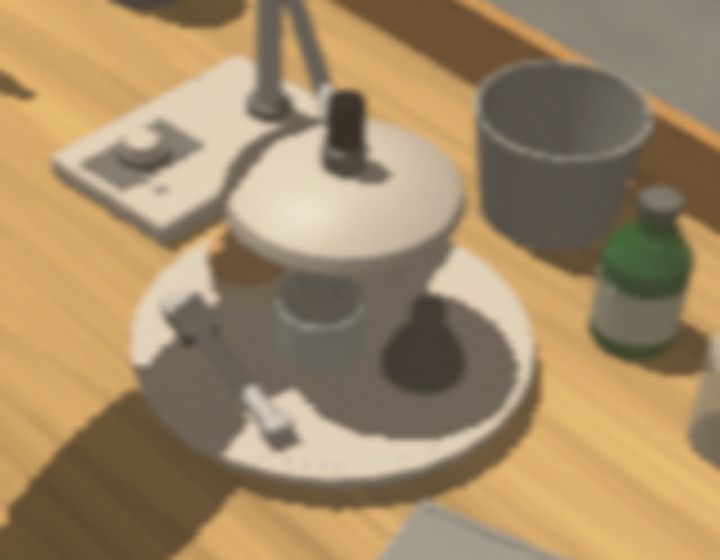

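```bash
python3 - <<'E'
from h import *
f=lambda u,v,z:ray('top',180+u/4.5,130+v/4,z).round(4)
g=lambda u,v,z:ray('side',220+u/4.5,160+v/4,z).round(4)
print('head',f(446,250,.205),'knob',f(443,222,.308),'post',f(97,65,.24))
print('platL,R,B',f(270,290,.036),f(612,290,.036),f(441,439,.03))
print('side knob',g(346,95,.308),'head',g(345,205,.21),'post')
# platter side left/right/bottom
for a in [(.557,.0085)]:
    th=np.linspace(0,2*np.pi,73)
    for n,cc in(('top',(180,130)),('side',(220,160))):
        q=np.array([proj(n,(a[0]+.16*np.cos(t),a[1]+.16*np.sin(t),.036)) for t in th]);q=(q-cc)*[4.5,4]
        h=np.array([proj(n,(a[0]+.09*np.cos(t),a[1]+.09*np.sin(t),.205)) for t in th]);h=(h-cc)*[4.5,4]
        k=(proj(n,(*a,.308))-cc)*[4.5,4]
        print(n,'plat',q.min(0).round(),q.max(0).round(),'head',h.min(0).round(),h.max(0).round(),'knob',k.round())
E
```

```text
head [0.5574 0.004  0.205 ] knob [0.5581 0.0072 0.308 ] post [0.7336 0.29   0.24  ]
platL,R,B [0.5584 0.1662 0.036 ] [ 0.5507 -0.152   0.036 ] [0.3989 0.0112 0.03  ]
side knob [0.5604 0.0073 0.308 ] head [ 0.549  -0.0095  0.21  ] post
top plat [268. 141.] [611. 440.] head [333. 158.] [548. 345.] knob [441. 223.]
side plat [127. 211.] [532. 478.] head [213. 123.] [460. 272.] knob [341.  96.]
```

```bash
python3 - <<'E'
from h import *
p=manip.observe()['position'];R=Ro.from_euler('xyz',manip.observe()['eef_rot']).as_matrix()
b=wray(267,166.5,.048);print(b,p,b-(p-.027*R[:,1]),'top',ray('top',180+124/4.5,130+256/4,.048))
E
```

```text
[0.59662095 0.30427975 0.048     ] [0.59547368 0.30455779 0.37806046] [ 0.00297013 -0.00038125 -0.35699866] top [0.59529092 0.2999064  0.048     ]
```

>>> {"api": "apply_moves", "payload": {"translation": [[0.2, 0, -5], [0, 0, -5], [0, 0, -5], [0, 0, -5], [0, 0, -5], [0, 0, -3], [0, 0, 0]], "twist": [0, 0, 0, 0, 0, 0, 0]}}

```text
clock: 57.18
position: [0.5976, 0.2956, 0.0947]
eef_rot: [-1.497, -0.009, -1.512]
contact_force: [1.3, -0.3, 0.6]
gripper_width: -0.0
```

```bash
python3 - <<'E'
from h import *
s=st();snap('wrist','w39.png')
E
```

```text
57.17 [0.5976 0.2956 0.0947] [-85.8  -0.5 -86.6] [ 1.3 -0.3  0.6] -0.0
```

View pics/w39.png

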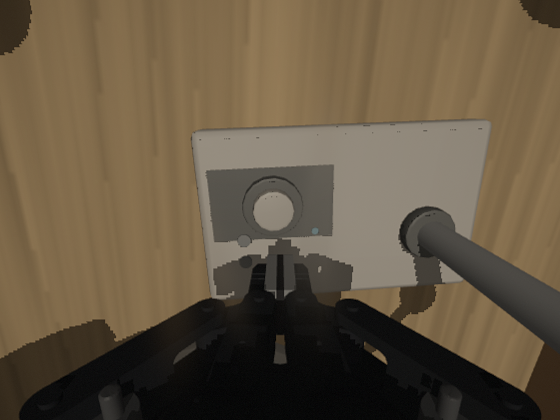

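```bash
python3 - <<'E'
from h import *
p=manip.observe()['position'];R=Ro.from_euler('xyz',manip.observe()['eef_rot']).as_matrix()
b=wray(273,209,.048);print(b,b-(p-.027*R[:,1]))
E
```

```text
[0.59676517 0.30796828 0.048     ] [ 0.00045906  0.01199166 -0.07513252]
```

>>> {"api": "apply_moves", "payload": {"translation": [[0.1, 1, 0], [0, 0, -3], [0, 0, -2.5], [0, 0, 0]], "twist": [0, 0, 0, 0]}}

```text
clock: 57.72
position: [0.6023, 0.3092, 0.0471]
eef_rot: [-1.487, -0.003, -1.511]
contact_force: [0.1, -0.1, 0.7]
gripper_width: -0.0001
```

```bash
python3 - <<'E'
from h import *
s=st();snap('wrist','w40.png')
E
```

```text
57.73 [0.6023 0.3092 0.0471] [-85.2  -0.2 -86.6] [ 0.1 -0.1  0.7] -0.0001
```

View pics/w40.png

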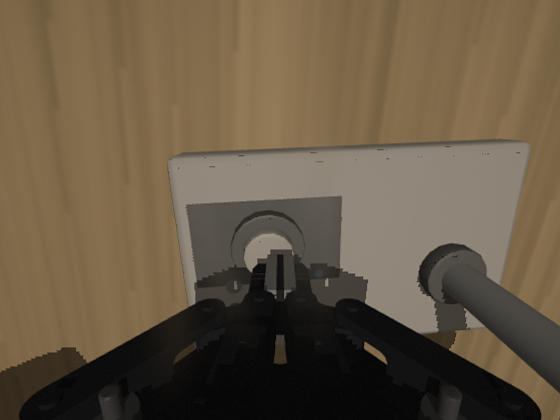

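```bash
python3 - <<'E'
from h import *
p=manip.observe()['position'];R=Ro.from_euler('xyz',manip.observe()['eef_rot']).as_matrix()
b=wray(269,253,.048);print(b,b-(p-.027*R[:,1]))
E
```

```text
[0.59703084 0.30758191 0.048     ] [-0.00357378 -0.00173938 -0.02721834]
```

>>> {"api": "apply_moves", "payload": {"translation": [[-0.4, 0, -1], [0, 0, -0.8], [0, 0, 0]], "twist": [0, 0, 0]}}

```text
clock: 58.15
position: [0.5996, 0.3103, 0.032]
eef_rot: [-1.482, -0.001, -1.511]
contact_force: [0.1, 0.4, -0.7]
gripper_width: 0.0001
```

>>> {"api": "apply_moves", "payload": {"translation": [[-0.2, -0.3, -0.5], [0, 0, -0.4], [0, 0, 0]], "twist": [0, 0, 0]}}

```text
clock: 58.52
position: [0.5978, 0.307, 0.0231]
eef_rot: [-1.482, -0.001, -1.511]
contact_force: [-1.4, 0.3, 3.4]
gripper_width: 0.0
```

>>> {"api": "apply_moves", "payload": {"translation": [[0, 0, -0.3], [0, 0, 0]], "twist": [0, 0]}}

```text
clock: 58.78
position: [0.598, 0.3071, 0.0216]
eef_rot: [-1.481, -0.001, -1.511]
contact_force: [-5.9, -3.4, 10.2]
gripper_width: -0.0003
```

```bash
python3 - <<'E'
from h import *
s=st();w=snap('wrist','w41.png')
cv2.imwrite('pics/w41c.png',cv2.resize(w[180:320,170:380,::-1],None,fx=3.5,fy=3.5,interpolation=cv2.INTER_CUBIC))
u=snap('side','s41.png');cv2.imwrite('pics/s41c.png',cv2.resize(u[130:290,200:380,::-1],None,fx=4,fy=3.7,interpolation=cv2.INTER_CUBIC))
E
```

```text
58.77 [0.598  0.3071 0.0216] [-84.9  -0.  -86.6] [-5.9 -3.4 10.2] -0.0003
```

View pics/w41c.png

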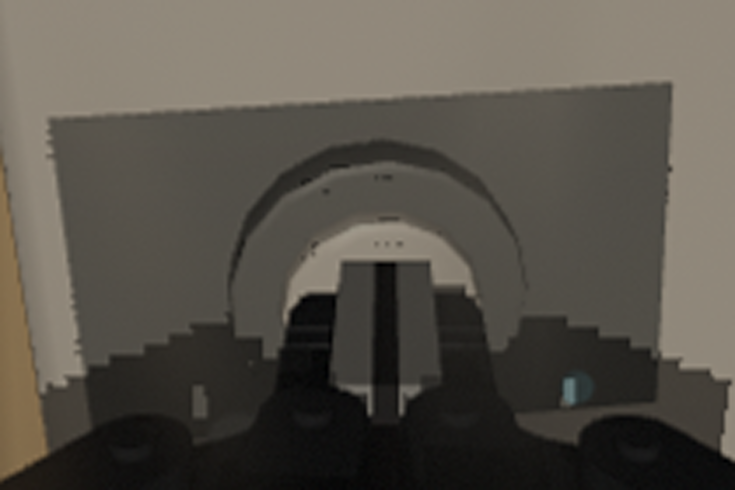

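View pics/s41c.png

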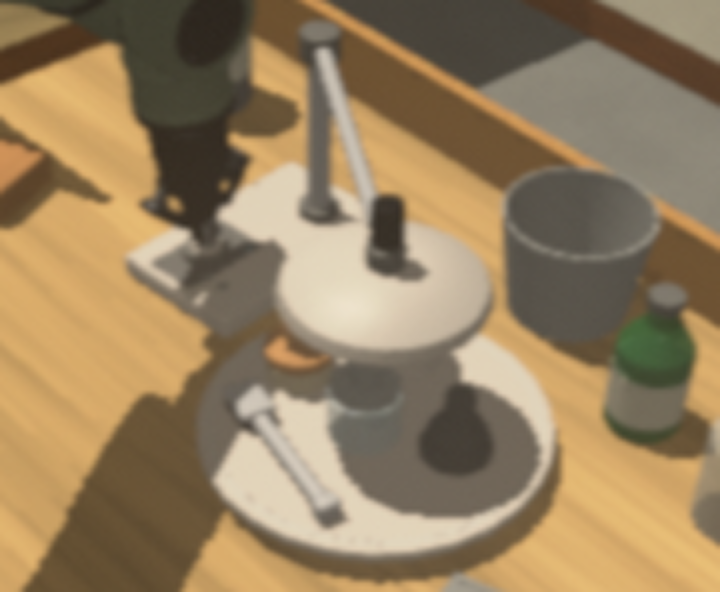

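>>> {"api": "apply_moves", "payload": {"translation": [[0, 0, -0.3], [0, 0, 0]], "twist": [0, 0]}}

```text
clock: 59.12
position: [0.5981, 0.3072, 0.0217]
eef_rot: [-1.48, 0.001, -1.511]
contact_force: [-2.1, -0.3, 6.3]
gripper_width: -0.0002
```

>>> {"api": "apply_moves", "payload": {"translation": [[0, 0, -0.6]], "twist": [0]}}

```text
clock: 59.25
position: [0.5988, 0.3074, 0.0195]
eef_rot: [-1.478, 0.002, -1.511]
contact_force: [-39.8, -11.9, 110.1]
gripper_width: 0.0003
```

```bash
python3 - <<'E'
from h import *
s=st();w=snap('wrist','w42.png')
cv2.imwrite('pics/w42c.png',cv2.resize(w[180:320,170:380,::-1],None,fx=3.5,fy=3.5,interpolation=cv2.INTER_CUBIC))
E
```

```text
59.25 [0.5988 0.3074 0.0195] [-84.7   0.1 -86.6] [-39.8 -11.9 110.1] 0.0003
```

View pics/w42c.png

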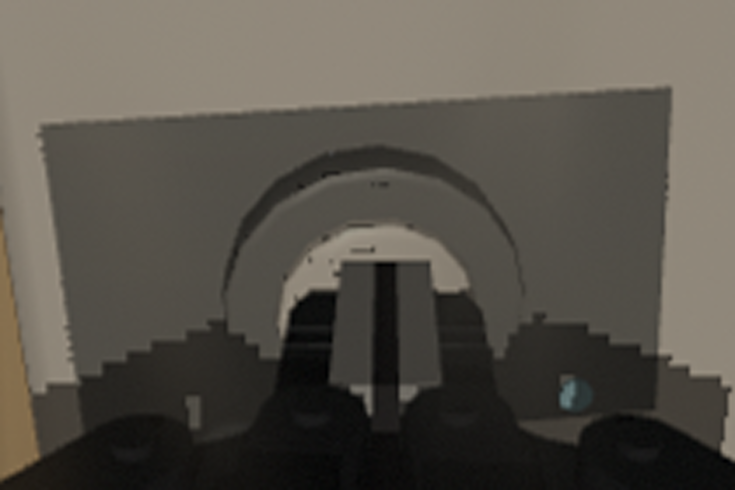

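>>> {"api": "apply_moves", "payload": {"translation": [[0, 0, 1]], "twist": [0]}}

```text
clock: 59.42
position: [0.5989, 0.3075, 0.0309]
eef_rot: [-1.478, 0.003, -1.511]
contact_force: [-0.4, 0.6, 0.1]
gripper_width: -0.0003
```

>>> {"api": "apply_moves", "payload": {"translation": [[0, 0, 2], [0, 0, 4], [0, 0, 5], [0, 0, 5], [0, 0, 5], [0, 0, 5], [0, 0, 5], [0, 0, 0]], "twist": [0, 0, 0, 0, 0, 0, 0, 0]}}

```text
clock: 60.42
position: [0.5973, 0.3058, 0.3561]
eef_rot: [-1.474, 0.001, -1.512]
contact_force: [-1.0, -0.7, -0.7]
gripper_width: 0.0003
```

```bash
python3 - <<'E'
from h import *
s=st();w=snap('wrist','w43.png');t=snap('top','t43.png');u=snap('side','s43.png')
cv2.imwrite('pics/t43c.png',cv2.resize(t[130:270,180:340,::-1],None,fx=4.5,fy=4,interpolation=cv2.INTER_CUBIC))
cv2.imwrite('pics/s43c.png',cv2.resize(u[160:300,220:380,::-1],None,fx=4.5,fy=4,interpolation=cv2.INTER_CUBIC))
E
```

```text
60.42 [0.5973 0.3058 0.3561] [-84.5   0.  -86.7] [-1.  -0.7 -0.7] 0.0003
```

View pics/w43.png

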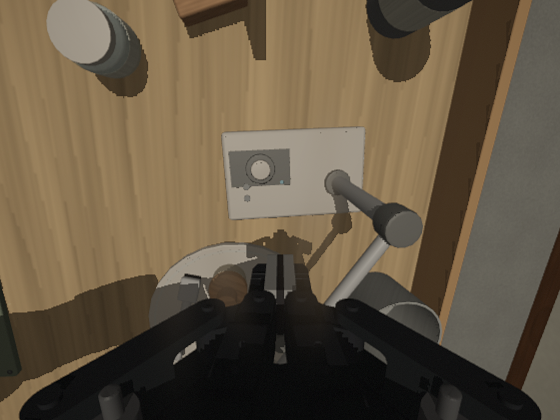

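View pics/t43c.png

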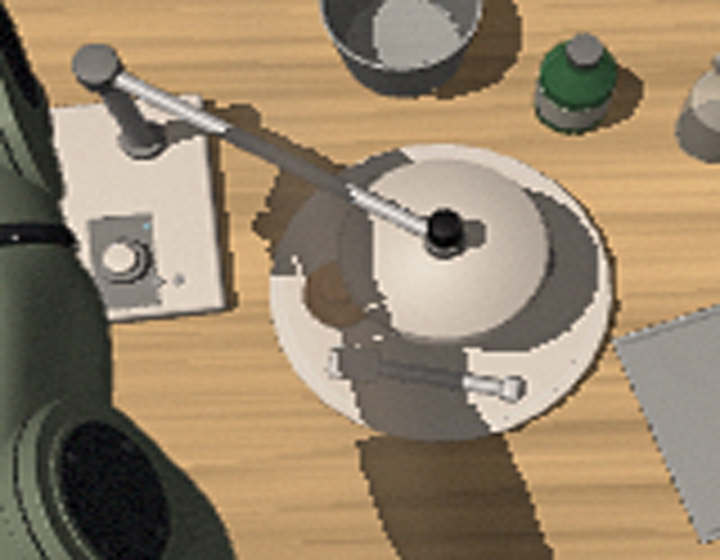

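View pics/s43c.png

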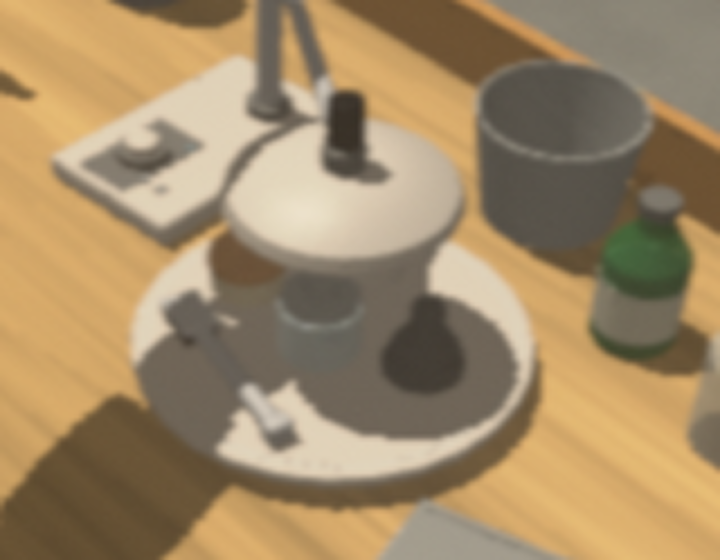

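```bash
python3 -c "
from h import *
print(manip.close_job());st()"
```

```text
the job is handed in; nothing more can be done
None
the job is handed in; nothing more can be done
```

The sanitising cycle is done and handed in at about 60 s. There is one concern: the button press peaked close to the wrist-force limit.

- **Placing:** I swung the lamp clear, then put all five washed things on the lazy Susan: tap brush lying down, and bottle, plunger, palm brush and jar upright. I then swung the lamp back over it. The first try at the brush closed above the handle because the fingertips sat higher than I had assumed. A lower grasp worked.
- **Last checks:** In the last pictures the mat is empty and nothing hangs over the edge or lies on another. The lamp head is centred on the platter to within about 3 mm, and the button is up again. The bottle is mostly hidden under the head in those views. It stood upright in the last clear view, before the lamp swung back.
- **Platter shift:** As I released the plunger, it shifted about 3 cm and the platter turned about 12°, either from the release or from the announced knock. I fitted the last two things around that. The jar and plunger stand closest, about 2 cm apart by my measurements, though the pictures show very little gap.
- **Button press:** My last push on the button was too hard. The sensor read 110 N vertical, about 118 N in total, against the 120 N limit. I saw no reading above that, but a brief higher peak between readings is possible. The button was against its stop, so it was fully down.

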